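# Set up a burn-in run of repaired regulator boards

## Robot

A 6-joint arm with a two-finger parallel gripper is mounted at the origin on the work surface. World frame = base frame: x ahead of the robot, y to its left, z up, the work surface at z = 0. Lengths are in m, angles in rad, forces in N, time in s.
With the tool pointing down it reaches from about 0.325 to 0.9 m from the base axis. Payload 6.1 kg.
Tool frame: the origin (TCP) lies at the very end of the fingers, on their centre line; the grasp point (between the pads) lies 19 mm behind it; z points along the fingers, y is the line along which they close (so a half turn about z gives the same grasp; the last joint's range is limited). The gripper opens to 87 mm and grips with 3 to 60 N. Pads are 19 mm wide; open, the fingers measure 117 mm over their backs; the gripper's body (75 mm by 190 mm) begins 51 mm behind the grasp point.
Start: joints at [-1.413, 0.22, 1.526, -0, 1.395, -0.126], TCP at [0.175, -0.6, 0.223] pointing down, gripper open.
Joint ranges: [-2.98, 2.98], [-0.91, 2.08], [0.09, 2.57], [-1.24, 4.39], [0.2, 2.65], [-2.68, 2.68]. Speed limits (rad/s): [2.57, 2.57, 3.01, 3.14, 3.14, 3.14].

## Interface

Orientations are given as a rotation vector (axis times angle).
In Python, from cell import bot gives the robot as it stands.
- The arm moves only by the tool send_rows, never from a script. Its argument "moves" is a list of rows, each a list of 3 entries, a list of its own where there are three numbers: the turn, a rotation vector about the tool's x, y, z in rad, then the shift along the tool's x, y, z in m, then the closure, from -1 (fully open) to 1 (shut). In form: [[[wx, wy, wz], [x, y, z], jaw], ...]. A call has exactly 8 rows; each row is the pose to reach, as a shift and turn from the pose commanded when the call began, along the tool's axes at that moment; what a row does not reach only later rows make up. A row lasts 1/8 s, in which the tool goes at most 62.5 mm and 10.7 degrees, less where a joint would pass 70% of its speed; a pose out of reach is approached as far as the arm can. A call with a gripper value outside its range is refused whole. The fingers move at their own pace and stop on an object; "force" is the grip in N (left out, the last holds). Time passes only in rows, so rows that repeat a pose let the fingers close, or fill a call up. It gives the time, the measured TCP pose, the force, the opening and the grip force at its end, in the units of the state.
- bot.observe(): the state, without advancing time (a new reading comes with each control period).
- bot.snapshot(name): name is "scene" or "side" or "wrist"; returns the picture (420x560x3 uint8, red, green, blue); there is no depth.
- bot.calibration(name): a dict with "K" (3x3 intrinsics, pixels), "world_from_camera" (4x4, takes a point from camera to world coordinates); the wrist camera has in their place "mount" (4x4, takes a point from camera to tool coordinates, whose origin is the TCP and whose axes are the flange's). Camera axes: x right, y down, z forward; pixel columns grow to the right and rows downward; lengths in m; the calibration is good to about 2 mm. A picture is of the moment at which its call begins: read the wrist's pose just before it. calibration takes no time and is no camera call.
- bot.close_job(): hands the job in; it is judged then, once.
Trained networks look in the newest picture that a camera, given by its name, has taken for a name from the list of things; names that differ only in an ending like _2 or _b are one class to them, and where a whole thing is asked for, a point or a joint stands for the part that bears it (a point fixed in the world has none). Each returns a list of dicts, best first, with "confidence" (0 to 1); they miss things now and then, are a little off and sometimes report something else, mostly with a low value. They report only what shows in the picture. A call takes as long as a camera call. They do not tell look-alikes from the thing itself.
- bot.look_for(camera, target): "position" ([x, y, z] in m, in world coordinates, good to about 4 mm: the middle of the surface that is visible of it).
- bot.tip_of(camera, target): "position" ([x, y, z] in m, in world coordinates, good to about 4 mm: a listed point, or the origin of a listed thing).
The state is a dict: "time_s": time; "joint_pos": joint angles; "qd": joint speeds; "joint_efforts": joint torques, N m; "eef_pos": TCP position; "ee_rot": TCP orientation; "ft_force": force on the tool from outside, world axes, zero at the start; "torque": the same for the moment, N m; "gripper_width": finger opening in m; "finger_force": force on a finger pad.
Only numpy, scipy, OpenCV 4.12 (cv2) and the standard library are available. Lean on these libraries where they do the work, as an engineer would, in place of code of your own. Each camera call takes 0.05 s, during which the arm holds its last target. There are 200 camera calls.

## Task

Set up the burn-in run: lay every repaired board that is on the bench flat into a bay of the blue tray (one board to a bay, any bay, gold contacts over the gold contacts at the tray's far, black-edged end), set the test supply to mark 6 (back its lock ring off about a quarter turn anticlockwise before you touch the voltage knob, turn the knob to 6, then turn the ring clockwise until it is tight again, the knob still on 6), and roll the timer thumbwheel to 6. Only when all of that is done, push the red power lever over, away from you, to switch on. Leave the other things on the bench where they are.

Things in the scene. Friction and masses are not known exactly. Their poses are not given: they have to be found in the camera images.
- console: Bench test supply: grey flat-topped box 190 (x) x 260 (y) x 70 mm high, fixed; panel on top at 70 mm. Origin: centre of its underside; x points away from the operator, y to his left. On the panel: voltage knob with lock ring beneath, axis at (-25, -70) mm; thumbwheel at (-20, 35); red power lever at (-20, 95). Nothing that can be hit stands behind them; the vise behind is 68 mm high.
- knob_axis (a point): On the vertical axis of knob and lock ring, at the knob's top, 115 mm above the bench. The black round fluted knob is 40 mm in diameter, 24 mm high (91 to 115 mm above the bench), with a white pointer line on top.
- volt_knob (a joint): Angle of the voltage knob, rad, growing clockwise seen from above, 0 to 4.712. Panel scale: 11 white marks 0 to 10, 0.471 rad apart (0, 5, 10 longer; 5 points straight away from the operator); the pointer is on mark n at n x 0.471, so mark 6 = 2.827. Friction 0.04 N m; stays where it is left.
- lock_ring (a joint): Angle of the knurled aluminium lock ring, rad, growing clockwise from above: 0 slack, stop at 2.2 (yellow mark on it at the red panel line), tight above 2.05. Ring 56 mm in diameter, 73 to 87 mm above the bench, under and coaxial with the knob, wider than it: fingers pass down beside the knob. Starts tight. Slack below 1.5. Turns apart from the knob, 0.05 N m, stays put.
- wheel_top (a point): Top of the timer thumbwheel's rim, 86 mm above the bench, 16 mm above the panel. The wheel is 60 mm in diameter and 16 mm wide, on edge in the panel, axle level along the console's y axis; only its top 16 mm shows. The point is fixed to the console and does not turn.
- time_wheel (a joint): Thumbwheel angle, rad: n x 0.628 with number n on top between the yellow index marks (6 = 3.770); grows as the rim's top is rolled away from the operator (console +x). Numbers are white tiles with that many dots; 0 is red. No clicks: friction 0.03 N m holds it, it may start between numbers. Smooth rim: a fingertip pressed on top with a few N rolls it, 30 mm of travel per rad. Range -0.05 to 5.8.
- power (a joint): Angle of the power lever, rad: 0 off, leaning 0.5 rad toward the operator (console -x); 1.0 on, leaning 0.5 rad away (+x); on above 0.85. Friction 0.05 N m; stays where it is left. A 9 mm rod with a 15 mm ball at its end; the pivot is 78 mm above the bench at (-20, 95) mm on the console, the ball's centre 34 mm from it and so 108 mm above the bench at either end of the swing.
- tray: Blue burn-in tray, 112 (x) x 331 (y) mm, fixed; walls and dividers 5 mm thick, tops at 20 mm (black edge strip at +x: 22 mm), floor at 5 mm. Origin: centre of its underside. Five bays in a row, centres at x = 0, y = -130.5, -65, 0, 65, 130.5 mm, each 102 (x) x 60 (y) mm inside, gold contacts at each +x end (far from the robot). A board lies in a bay with its x axis along the tray's.
- board0: Repaired regulator board (3 to 5 present; None if absent): green, 84 (x) x 50 (y) mm, its top 7 mm up; black heat sink 46 (x) x 22 (y) mm in the middle, up to 33 mm: the grip, across y. Two blue capacitors 13 mm thick, 25 mm high at x = -33. Gold contacts at the +x end. Origin: centre of its underside. About 140 g. Starts flat, within 0.45 rad of the world axes, gold end away from the robot.
- board1: Repaired regulator board (3 to 5 present; None if absent): green, 84 (x) x 50 (y) mm, its top 7 mm up; black heat sink 46 (x) x 22 (y) mm in the middle, up to 33 mm: the grip, across y. Two blue capacitors 13 mm thick, 25 mm high at x = -33. Gold contacts at the +x end. Origin: centre of its underside. About 140 g. Starts flat, within 0.45 rad of the world axes, gold end away from the robot.
- board2: Repaired regulator board (3 to 5 present; None if absent): green, 84 (x) x 50 (y) mm, its top 7 mm up; black heat sink 46 (x) x 22 (y) mm in the middle, up to 33 mm: the grip, across y. Two blue capacitors 13 mm thick, 25 mm high at x = -33. Gold contacts at the +x end. Origin: centre of its underside. About 140 g. Starts flat, within 0.45 rad of the world axes, gold end away from the robot.
- board3: Repaired regulator board (3 to 5 present; None if absent): green, 84 (x) x 50 (y) mm, its top 7 mm up; black heat sink 46 (x) x 22 (y) mm in the middle, up to 33 mm: the grip, across y. Two blue capacitors 13 mm thick, 25 mm high at x = -33. Gold contacts at the +x end. Origin: centre of its underside. About 140 g. Starts flat, within 0.45 rad of the world axes, gold end away from the robot.
- board4: Repaired regulator board (3 to 5 present; None if absent): green, 84 (x) x 50 (y) mm, its top 7 mm up; black heat sink 46 (x) x 22 (y) mm in the middle, up to 33 mm: the grip, across y. Two blue capacitors 13 mm thick, 25 mm high at x = -33. Gold contacts at the +x end. Origin: centre of its underside. About 140 g. Starts flat, within 0.45 rad of the world axes, gold end away from the robot.
- gold0 (a point): Middle of the gold contacts of board0: 40 mm to +x of its origin, 7 mm up.
- gold1 (a point): Middle of the gold contacts of board1: 40 mm to +x of its origin, 7 mm up.
- gold2 (a point): Middle of the gold contacts of board2: 40 mm to +x of its origin, 7 mm up.
- gold3 (a point): Middle of the gold contacts of board3: 40 mm to +x of its origin, 7 mm up.
- gold4 (a point): Middle of the gold contacts of board4: 40 mm to +x of its origin, 7 mm up.
- flux_jar: Bystander: orange and white jar, 44 mm in diameter, 50 mm high, standing; origin at the centre of its underside. Leave alone.
- solvent: Bystander: amber bottle, 56 mm in diameter, 115 mm high, standing; origin under its centre. Leave alone.
- tin: Bystander: flat white tin, 46 mm in diameter, 17 mm high. Leave alone.
- screwdriver: Bystander: yellow-handled screwdriver, 170 mm long, lying. Leave alone.
- brush: Bystander: small brush, 150 mm long, lying. Leave alone.
- multimeter: Bystander: yellow handheld meter 78 x 150 x 30 mm, lying behind the tray. Leave alone.
Things that resemble listed ones, but are neither listed nor needed, are in the scene too. Leave any brown look-alike of the board1 alone. What is shaped like the board4 but pink is not meant.

How it is judged:
On the way, in this order (a step that is already met when the one before it is completed fails the run):
1. The lock ring is backed off (value of joint lock_ring below 1.5 rad), for 0.2 s.
2. The voltage knob is on mark 6 while the lock ring is slack (value of joint volt_knob between 2.697 and 2.957 rad and value of joint lock_ring below 1.5 rad), for 0.2 s.
3. The lock ring is tight with the knob still on mark 6 (value of joint lock_ring above 2.05 rad and value of joint volt_knob between 2.697 and 2.957 rad), for 0.2 s.
4. With every board in a bay, the knob locked on 6 and the timer on 6, the power lever is over (all of step 3 and value of joint power above 0.85 rad and value of joint time_wheel between 3.55 and 3.99 rad and z of board0 in the frame of tray between 0 and 0.009 m and x of board0 in the frame of tray between -0.02 and 0.02 m and y of board0 in the frame of tray between -0.16 and 0.16 m and angle between each of board0, board1, board2, board3, board4's own z axis and vertical below 0.12 rad and x of each of gold0, gold1, gold2, gold3, gold4 in the frame of tray above 0.025 m and z of board1 in the frame of tray between 0 and 0.009 m and x of board1 in the frame of tray between -0.02 and 0.02 m and y of board1 in the frame of tray between -0.16 and 0.16 m and z of board2 in the frame of tray between 0 and 0.009 m and x of board2 in the frame of tray between -0.02 and 0.02 m and y of board2 in the frame of tray between -0.16 and 0.16 m and z of board3 in the frame of tray between 0 and 0.009 m and x of board3 in the frame of tray between -0.02 and 0.02 m and y of board3 in the frame of tray between -0.16 and 0.16 m and z of board4 in the frame of tray between 0 and 0.009 m and x of board4 in the frame of tray between -0.02 and 0.02 m and y of board4 in the frame of tray between -0.16 and 0.16 m), for 0.2 s.
At the end, for the whole second after the job is handed in: Every board flat in a tray bay, at rest (underside within 4 mm of the floor, tilt < 0.12 rad, gold end at the far side); knob within 0.13 rad of mark 6 (2.827); lock ring > 2.05 rad; thumbwheel within 0.22 rad of 6 (3.770); power lever > 0.85 rad (all of step 4 and linear speed of each of board0, board1, board2, board3, board4 below 0.02 m/s); the robot touches nothing.
It fails at once if The knob is forced round while the lock ring is tight (value of joint lock_ring above 2.05 rad and (velocity of joint volt_knob above 0.25 rad/s or velocity of joint volt_knob below -0.25 rad/s)).
It fails at once if The power is switched on before the knob is on mark 6 and locked and the timer is on 6 (value of joint power above 0.6 rad and not (value of joint volt_knob between 2.697 and 2.957 rad and value of joint lock_ring above 2.05 rad and value of joint time_wheel between 3.55 and 3.99 rad)).
It fails at once if The power is switched on while a board still lies out on the bench, away from the tray (value of joint power above 0.6 rad and (x of any of board0, board1, board2, board3, board4 in the frame of tray below -0.1 m or y of any of board0, board1, board2, board3, board4 in the frame of tray above 0.23 m or y of any of board0, board1, board2, board3, board4 in the frame of tray below -0.23 m)).
It fails at once if A bystander (jar, bottle, tin, screwdriver, brush or meter) is moved more than 4 cm (distance of any of flux_jar, solvent, tin, screwdriver, brush, multimeter from where it was at the start of the episode above 0.04 m).
Of board0, board1, board2, board3, board4 only 3 to 5 are there at a start; the rules pass over those that are not, and their reading is None.
At some moment in a run one of board0, board1, board2, board3, board4 may be knocked a few centimetres aside while the robot is not near it.
Once in a run the grip may slacken for a moment while it holds something.
It also fails if it takes over 208 s, if anything falls off the work surface, if the arm or the gripper's body presses on something with over 40 N, if the wrist force passes 120 N, or if a joint passes its speed limit or range.

## Working session

There is one attempt and no reset: what is moved stays moved. The work goes in short steps, Python scripts to look and compute and a tool call to move; the robot and the scene stay as the last step left them, time stands still between calls to the robot, and variables do not carry over. Pictures are saved under pics/ and viewed, at most 14 in all, crops included, and the job is handed in when it is done.

Besides the shell and the picture viewer there is one more tool, called after "Emit:" by a JSON object that holds its "method" and its "body", one argument or row to a line. send_rows: Moves the arm, as the interface text tells. Its arguments: {"type":"object","properties":{"moves":{"type":"array","items":{"type":"array"}},"force":{"type":"number"}},"required":["moves"]}

```bash
ls; mkdir -p pics
python3 - <<'E'
from cell import bot
import cv2
s=bot.observe();print(s)
for n in("scene","side"):
    im=bot.snapshot(n);cv2.imwrite(f"pics/{n}0.png",im[:,:,::-1]);c=bot.calibration(n);print(n,c)
print(bot.calibration("wrist"))
E
```

```text
pics
{'time_s': 0.0, 'joint_pos': array([-1.41311863e+00,  2.21233298e-01,  1.52760231e+00, -4.71858139e-06,
        1.39470129e+00, -1.26068857e-01]), 'qd': array([-0.00013247, -0.00092286,  0.00050603, -0.00085282,  0.00085932,
       -0.00041574]), 'joint_efforts': array([ 2.44572284e-04, -4.94619191e+01, -3.87367880e+01,  6.99511380e-02,
        5.73937024e-02, -1.36882918e-04]), 'eef_pos': array([ 0.17488705, -0.59938877,  0.22143748]), 'ee_rot': array([-3.10810404e+00, -4.43940765e-01,  5.55255164e-05]), 'ft_force': array([-0.21670133,  0.50582087, -0.15361567]), 'torque': array([0.01604448, 0.02835674, 0.04634084]), 'finger_force': 0.0, 'gripper_width': 0.08700423242823181}
scene {'K': array([[544.03293662,   0.        , 265.71957806],
       [  0.        , 544.03293662, 210.03300362],
       [  0.        ,   0.        ,   1.        ]]), 'world_from_camera': array([[ 0.54348625,  0.72199476, -0.42818952,  1.05385898],
       [ 0.83940824, -0.4649852 ,  0.28139397, -0.43142733],
       [ 0.00406318, -0.51235956, -0.85876142,  1.220588  ],
       [ 0.        ,  0.        ,  0.  
[... 268 characters left out ...]
9],
       [-0.05531707,  0.71945688, -0.69233071,  0.84215452],
       [ 0.01300367, -0.69281449, -0.7209986 ,  1.0621146 ],
       [ 0.        ,  0.        ,  0.        ,  1.        ]])}
{'K': array([[290.99216787,   0.        , 280.67034955],
       [  0.        , 290.99216787, 205.93548795],
       [  0.        ,   0.        ,   1.        ]]), 'mount': array([[ 7.53432911e-05, -9.64823914e-01, -2.62896955e-01,
         7.14128454e-02],
       [ 9.99999995e-01,  5.67160082e-05,  7.84426345e-05,
        -1.20578705e-03],
       [-6.07728638e-05, -2.62896959e-01,  9.64823914e-01,
        -1.62208243e-01],
       [ 0.00000000e+00,  0.00000000e+00,  0.00000000e+00,
         1.00000000e+00]])}
```

View pics/scene0.png

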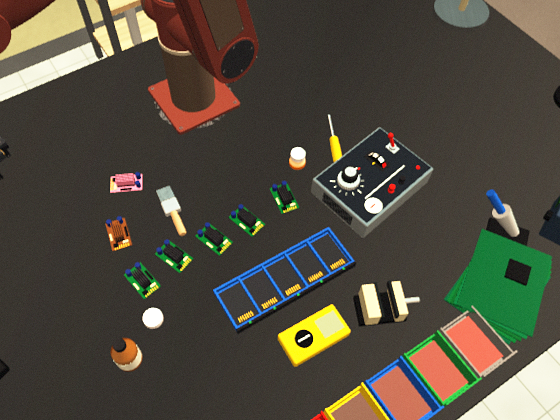

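View pics/side0.png

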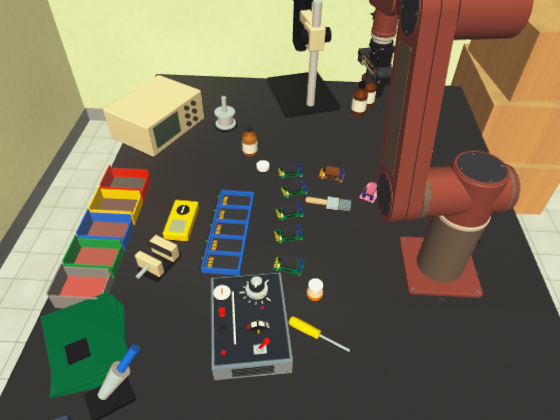

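Scene: five green boards at (141,280), (174,255), (213,238), (247,220) and (284,197). The look-alikes are brown at (118,233) and pink at (127,183), so I'll use the green ones only. The tray is at (284,277) and the console at (372,180).

```bash
cat > h.py <<'E'
from cell import bot
import numpy as np, cv2
from scipy.spatial.transform import Rotation as R
np.set_printoptions(precision=4,suppress=True)
def cam(n):
    c=bot.calibration(n)
    if n!="wrist": return c["K"],c["world_from_camera"]
    s=bot.observe();T=np.eye(4);T[:3,:3]=R.from_rotvec(s["ee_rot"]).as_matrix();T[:3,3]=s["eef_pos"]
    return c["K"],T@c["mount"]
def px2w(n,uv,z,C=None):
    K,T=C or cam(n);uv=np.atleast_2d(uv).astype(float)
    d=np.c_[uv,np.ones(len(uv))]@np.linalg.inv(K).T@T[:3,:3].T
    return T[:3,3]+d*((z-T[2,3])/d[:,2])[:,None]
def w2px(n,p,C=None):
    K,T=C or cam(n);q=(np.atleast_2d(p)-T[:3,3])@T[:3,:3]@K.T
    return q[:,:2]/q[:,2:]
E
python3 - <<'E'
from h import *
for n in("scene","side"):
    bot.snapshot(n)
    for t in("console","knob_axis","wheel_top","tray","board0","gold0"):
        for d in bot.tip_of(n,t):
            if d["confidence"]>.3: 
                p=np.array(d["position"]);print(n,t,p,round(d["confidence"],2),w2px("scene",p)[0].round())
E
```

```text
scene console [0.5346 0.2391 0.0003] 0.95 [369. 187.]
scene knob_axis [0.5217 0.1697 0.1156] 0.75 [351. 171.]
scene wheel_top [0.5074 0.2732 0.0833] 0.66 [378. 156.]
scene tray [ 0.6301 -0.0991  0.0009] 0.68 [284. 278.]
scene board0 [ 0.1711 -0.3015  0.0016] 0.89 [126. 183.]
scene board0 [ 0.4285 -0.296  -0.0003] 0.84 [173. 255.]
scene board0 [ 0.4422  0.0331 -0.0031] 0.78 [286. 198.]
scene board0 [ 0.4459 -0.0876  0.0007] 0.74 [248. 220.]
scene board0 [ 0.3004 -0.384  -0.0055] 0.71 [119. 234.]
scene board0 [ 0.4473 -0.3922 -0.0023] 0.62 [141. 280.]
scene board0 [ 0.4423 -0.1859  0.0004] 0.58 [214. 237.]
scene gold0 [ 0.1546 -0.3354  0.0094] 0.97 [111. 183.]
scene gold0 [ 0.3419 -0.3914  0.0048] 0.9 [122. 246.]
scene gold0 [ 0.4878 -0.0794  0.0065] 0.83 [259. 230.]
scene gold0 [ 0.4911 -0.3888  0.0067] 0.82 [150. 292.]
scene gold0 [0.4793 0.0188 0.007 ] 0.77 [289. 209.]
scene gold0 [ 0.4843 -0.1755  0.0109] 0.75 [226. 246.]
scene gold0 [ 0.4697 -0.2819  0.0096] 0.66 [185. 263.]
scene gold0 [ 0.4452 -0.0865  0.0007] 0.44 [248. 220.]
side console [ 0.5327  0.2406 -0.0023] 0.77 [368. 18
[... 337 characters left out ...]
 board0 [ 0.45   -0.3923 -0.0015] 0.76 [142. 281.]
side board0 [ 0.4488 -0.1874  0.0021] 0.73 [215. 239.]
side board0 [ 0.3035 -0.3843 -0.0019] 0.72 [119. 235.]
side board0 [ 0.4899 -0.3863  0.0053] 0.64 [151. 292.]
side board0 [ 0.4424  0.0336 -0.0009] 0.62 [286. 198.]
side board0 [ 0.4372 -0.2974 -0.0027] 0.61 [174. 258.]
side board0 [ 0.1727 -0.3014  0.0024] 0.55 [126. 183.]
side gold0 [0.4783 0.0206 0.0053] 0.83 [289. 209.]
side gold0 [ 0.4739 -0.2843  0.0065] 0.82 [185. 265.]
side gold0 [ 0.4887 -0.3853  0.0062] 0.7 [151. 291.]
side gold0 [ 0.3441 -0.3949  0.009 ] 0.63 [121. 247.]
side gold0 [ 0.1555 -0.3359  0.0081] 0.61 [111. 183.]
side gold0 [ 0.4867 -0.0836  0.0063] 0.54 [257. 230.]
```

Run:
```python
import cv2
a=cv2.imread("pics/scene0.png")[120:240,300:440];b=cv2.imread("pics/side0.png")[265:380,200:300]
cv2.imwrite("pics/c1.png",cv2.hconcat([cv2.resize(a,(480,411),interpolation=2)[:400],cv2.resize(b,(320,400),interpolation=2)]))
```

```text
(no output)
```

View pics/c1.png

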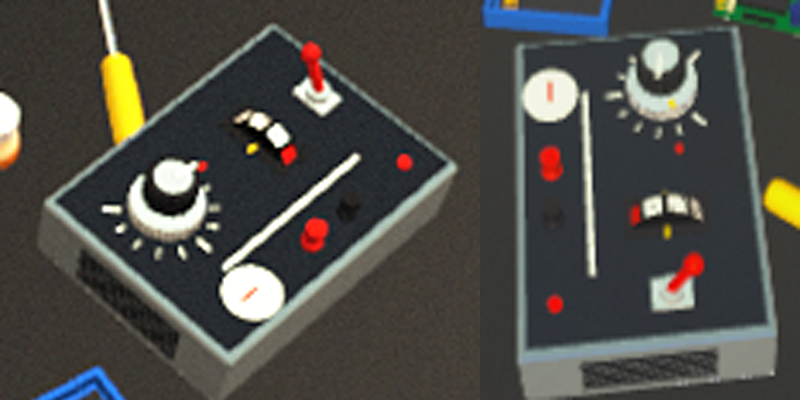

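The crop shows the knob pointer aimed roughly away from the scene camera, the thumbwheel's red 0 tile on its +x side (so it reads about 1–2), and the lever leaning toward the robot (off). Next I'll get the yaws from corners.

```bash
cat >> h.py <<'E'
def go(pos,yaw):
    "shift in tool axes + turn needed to point-down pose"
    s=bot.observe();M=R.from_rotvec(s["ee_rot"]);y0=np.arctan2(*M.as_matrix()[[1,0],0])
    t=(R.from_euler("z",yaw)*R.from_rotvec([np.pi,0,0]))
    print("now",s["eef_pos"],"yaw",round(y0,3),"t",round(s["time_s"],2),"| turn",(M.inv()*t).as_rotvec(),"shift",M.inv().apply(np.array(pos)-s["eef_pos"]))
E
python3 - <<'E'
from h import *
def yaw(p,q): d=q-p; return np.degrees(np.arctan2(d[1],d[0])),np.hypot(*d[:2])
c=np.array([(45,203),(275,25),(455,165),(235,360)])/[3.43,3.425]+[300,120]
w=px2w("scene",c,.07);print(w,w.mean(0));[print(yaw(w[i],w[(i+1)%4])) for i in range(4)]
t=px2w("scene",[(214,290),(333,229),(355,263),(236,328)],.02);print(t,t.mean(0));[print(yaw(t[i],t[(i+1)%4])) for i in range(4)]
go([.46,.22,.36],.1)
E
```

```text
[[0.4689 0.0968 0.07  ]
 [0.4289 0.3485 0.07  ]
 [0.6081 0.3769 0.07  ]
 [0.6509 0.132  0.07  ]] [0.5392 0.2386 0.07  ]
(np.float64(99.03355354774027), np.float64(0.2547943044823582))
(np.float64(9.014144481198176), np.float64(0.18137438144272644))
(np.float64(-80.08629011596291), np.float64(0.24859557763040538))
(np.float64(-169.05929806192322), np.float64(0.18529569367488488))
[[ 0.5737 -0.2602  0.02  ]
 [ 0.5937  0.0742  0.02  ]
 [ 0.6986  0.0629  0.02  ]
 [ 0.6809 -0.2647  0.02  ]] [ 0.6367 -0.0969  0.02  ]
(np.float64(86.57788588174813), np.float64(0.3350498671640659))
(np.float64(-6.14012323004487), np.float64(0.10547380889811593))
(np.float64(-93.07865867408944), np.float64(0.3281167234585042))
(np.float64(177.61210352228534), np.float64(0.10733949953144628))
now [ 0.175  -0.6     0.2226] yaw 0.284 t 0.8 | turn [ 0.     -0.      0.1838] shift [ 0.5032 -0.7074 -0.1375]
```

Emit:
{"method": "send_rows", "body": {
  "moves": [
    [[0,0,0],[0.035,-0.044,-0.003],-1],
    [[0,0,0],[0.07,-0.088,-0.006],-1],
    [[0,0,0],[0.105,-0.132,-0.009],-1],
    [[0,0,0],[0.14,-0.176,-0.012],-1],
    [[0,0,0],[0.175,-0.22,-0.015],-1],
    [[0,0,0],[0.21,-0.264,-0.018],-1],
    [[0,0,0],[0.245,-0.308,-0.02],-1],
    [[0,0,0],[0.275,-0.346,-0.02],-1]
  ]
}}

```text
time_s: 1.8
eef_pos: [0.3427, -0.1891, 0.2431]
ee_rot: [3.109, 0.444, 0.002]
ft_force: [1.1, -0.1, -0.4]
gripper_width: 0.087
finger_force: 0.0
```

Emit:
{"method": "send_rows", "body": {
  "moves": [
    [[0,0,0.02],[0.035,-0.044,-0.003],-1],
    [[0,0,0.04],[0.07,-0.088,-0.006],-1],
    [[0,0,0.06],[0.105,-0.132,-0.009],-1],
    [[0,0,0.08],[0.14,-0.176,-0.01],-1],
    [[0,0,0.1],[0.175,-0.22,-0.01],-1],
    [[0,0,0.119],[0.21,-0.264,-0.01],-1],
    [[0,0,0.119],[0.245,-0.308,-0.01],-1],
    [[0,0,0.119],[0.275,-0.346,-0.01],-1]
  ]
}}

```text
time_s: 2.8
eef_pos: [0.5097, 0.2205, 0.2527]
ee_rot: [-3.131, -0.26, -0.001]
ft_force: [0.4, -1.0, -0.5]
gripper_width: 0.0872
finger_force: 0.0
```

Run:
```python
from h import *
go([.51,.22,.25],.165);C=cam("wrist")
im=bot.snapshot("wrist");cv2.imwrite("pics/w1.png",im[:,:,::-1]);np.save("C1.npy",C[1])
for t in("knob_axis","wheel_top","console","power"):
    for d in (bot.tip_of if t!="power" else bot.look_for)("wrist",t):
        if d["confidence"]>.4:print(t,np.array(d["position"]),round(d["confidence"],2),w2px("wrist",d["position"],C))
```

```text
now [0.5097 0.2205 0.2527] yaw 0.166 t 2.8 | turn [-0.     -0.0006  0.0007] shift [0.0002 0.0006 0.0027]
knob_axis [0.5211 0.1704 0.1173] 0.57 [[330.6772 194.264 ]]
wheel_top [0.5139 0.2717 0.0875] 0.69 [[237.9259 180.1724]]
console [ 0.5367  0.24   -0.0013] 0.6 [[271.0414 157.0614]]
power [0.4907 0.3265 0.1076] 0.77 [[182.4194 196.0614]]
```

View pics/w1.png

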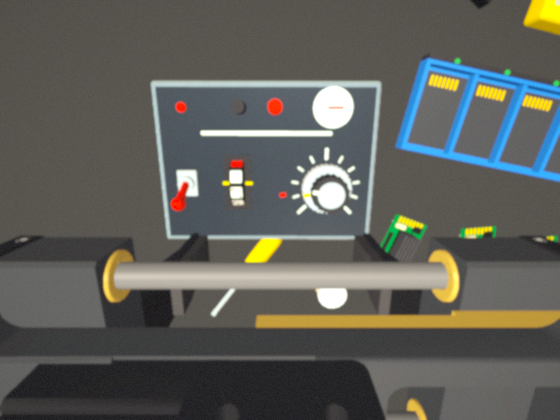

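The wrist image shows the console aligned with the tool: knob at (331,193), wheel at (237,184) and lever at (179,202). I'll zoom on the knob and wheel.

Run:
```python
from h import *
C=(bot.calibration("wrist")["K"],np.load("C1.npy"))
w=px2w("wrist",[(153,82),(380,82),(371,238),(165,238)],.07,C);m=w.mean(0);print(w,m)
for i in range(4):
    d=w[(i+1)%4]-w[i];print(np.degrees(np.arctan2(d[1],d[0])),np.hypot(*d[:2]))
y=.165;Rz=np.array([[np.cos(y),-np.sin(y)],[np.sin(y),np.cos(y)]])
for n,o in(("knob",(-.025,-.07)),("wheel",(-.02,.035)),("lever",(-.02,.095))):print(n,m[:2]+Rz@o)
im=cv2.imread("pics/w1.png")
cv2.imwrite("pics/c2.png",cv2.hconcat([cv2.resize(im[140:235,280:380],(500,475),interpolation=2),cv2.resize(im[145:221,205:265],(300,380),interpolation=2)[:380].copy() if 0 else cv2.resize(im[140:235,205:265],(300,475),interpolation=2)]))
```

```text
[[0.6035 0.3798 0.07  ]
 [0.6448 0.1334 0.07  ]
 [0.4646 0.0981 0.07  ]
 [0.4216 0.3554 0.07  ]] [0.5336 0.2417 0.07  ]
-80.49901309891692 0.24990097481399887
-168.92846439909206 0.18354347056236922
99.49812326917956 0.26085471906596486
7.6517835386217925 0.18355707561001447
knob [0.5205 0.1685]
wheel [0.5081 0.2729]
lever [0.4983 0.3321]
```

View pics/c2.png

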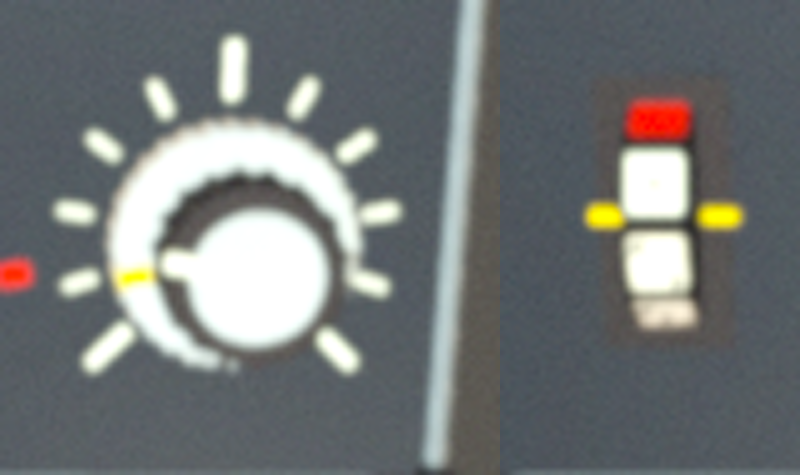

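Emit:
{"method": "send_rows", "body": {
  "moves": [
    [[0,0,0],[0.002,0.03,0.02],-1],
    [[0,0,0],[0.0023,0.0529,0.05],-1],
    [[0,0,0],[0.0023,0.0529,0.08],-1],
    [[0,0,0],[0.0023,0.0529,0.11],-1],
    [[0,0,0],[0.0023,0.0529,0.13],-1],
    [[0,0,0],[0.0023,0.0529,0.15],-1],
    [[0,0,0],[0.0023,0.0529,0.165],-1],
    [[0,0,0],[0.0023,0.0529,0.1765],-1]
  ]
}}

```text
time_s: 4.05
eef_pos: [0.5201, 0.1657, 0.0757]
ee_rot: [3.131, 0.257, 0.0]
ft_force: [0.3, 0.4, 0.4]
gripper_width: 0.0866
finger_force: 0.0
```

Run:
```python
from h import *
from scipy.optimize import brentq
C=(bot.calibration("wrist")["K"],np.load("C1.npy"))
y=.165;xh=np.array([np.cos(y),np.sin(y),0]);ax=np.array([.5085,.272,.056])
for n,v in((0,164),(1,177),(2,192.4),(3,202.6)):
    a=brentq(lambda a:w2px("wrist",ax+.03*(np.sin(a)*xh+[0,0,np.cos(a)]),C)[0,1]-v,-1.2,1.5);print(n,a,"value",a+n*.628)
go([.5207,.1687,.076],.165)
C=cam("wrist");im=bot.snapshot("wrist");cv2.imwrite("pics/w2.png",im[:,:,::-1])
for d in bot.tip_of("wrist","knob_axis")[:1]:print(d)
```

```text
0 0.8351575360476878 value 0.8351575360476878
1 0.2860415045287702 value 0.9140415045287702
2 -0.3278657385380985 value 0.9281342614619015
3 -0.9828306002414612 value 0.9011693997585387
now [0.5201 0.1657 0.0757] yaw 0.164 t 4.05 | turn [ 0.0001 -0.0001 -0.0013] shift [ 0.001  -0.0028 -0.0003]
{'position': [0.5178, 0.1694, 0.1159], 'confidence': 0.8}
```

View pics/w2.png

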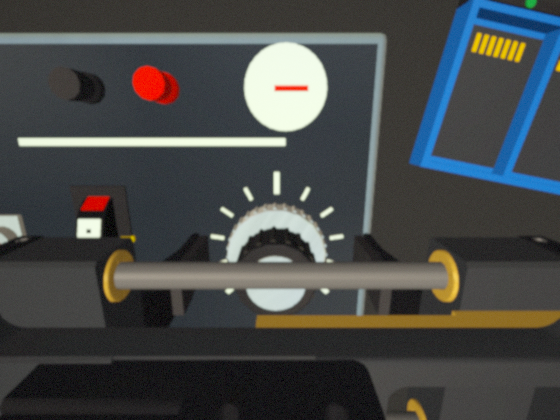

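Emit:
{"method": "send_rows", "body": {
  "moves": [
    [[0,0,0],[0.0005,-0.002,0],-0.2],
    [[0,0,0],[0.0005,-0.002,0],1],
    [[0,0,0],[0.0005,-0.002,0],1],
    [[0,0,0],[0.0005,-0.002,0],1],
    [[0,0,0],[0.0005,-0.002,0],1],
    [[0,0,0],[0.0005,-0.002,0],1],
    [[0,0,0],[0.0005,-0.002,0],1],
    [[0,0,0],[0.0005,-0.002,0],1]
  ],
  "force": 14
}}

```text
time_s: 5.15
eef_pos: [0.5206, 0.1685, 0.0763]
ee_rot: [3.131, 0.259, 0.001]
ft_force: [0.1, -1.8, 2.8]
gripper_width: 0.0556
finger_force: 14.0
```

Emit:
{"method": "send_rows", "body": {
  "moves": [
    [[0,0,-0.1],[0,0,0],1],
    [[0,0,-0.25],[0,0,0],1],
    [[0,0,-0.4],[0,0,0],1],
    [[0,0,-0.56],[0,0,0],1],
    [[0,0,-0.72],[0,0,0],1],
    [[0,0,-0.88],[0,0,0],1],
    [[0,0,-1.04],[0,0,0],1],
    [[0,0,-1.2],[0,0,0],1]
  ]
}}

```text
time_s: 6.15
eef_pos: [0.5203, 0.168, 0.0756]
ee_rot: [2.433, 1.987, -0.001]
ft_force: [2.5, -2.8, -0.2]
gripper_width: 0.0554
finger_force: 14.0
```

Run:
```python
from h import *
print({k:v for k,v in bot.observe().items() if k in("ft_force","torque","gripper_width","finger_force")})
go([.5207,.1687,.076],.165)
C=cam("wrist");im=bot.snapshot("wrist")
im2=bot.snapshot("scene");cv2.imwrite("pics/w3.png",cv2.hconcat([cv2.resize(im[150:330,160:400],(480,360)),cv2.resize(im2[150:210,320:380],(320,360)[::1] if 0 else (320,360),interpolation=2)])[:,:,::-1])
```

```text
{'ft_force': array([ 2.4657, -2.7989, -0.2384]), 'torque': array([-0.5832, -0.3158, -0.0073]), 'finger_force': 13.996671438217163, 'gripper_width': 0.05540195816736519}
now [0.5203 0.168  0.0756] yaw 1.37 t 6.15 | turn [0.0005 0.0007 1.2048] shift [ 0.0007  0.0002 -0.0004]
```

View pics/w3.png

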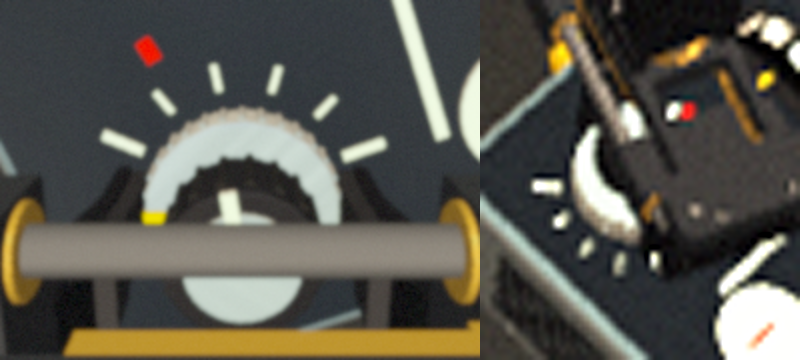

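Emit:
{"method": "send_rows", "body": {
  "moves": [
    [[0,0,0],[0,0,0],-0.6],
    [[0,0,0],[0,0,0],-0.6],
    [[0,0,0],[0,0,0],-0.6],
    [[0,0,0],[0.0005,0,-0.006],-0.6],
    [[0,0,0],[0.0005,0,-0.018],-0.6],
    [[0,0,0],[0.0005,0,-0.018],0],
    [[0,0,0],[0.0005,0,-0.018],1],
    [[0,0,0],[0.0005,0,-0.018],1]
  ]
}}

```text
time_s: 7.25
eef_pos: [0.5202, 0.169, 0.0938]
ee_rot: [-2.438, -1.981, 0.001]
ft_force: [0.6, -0.7, 0.1]
gripper_width: 0.0475
finger_force: 0.0
```

Emit:
{"method": "send_rows", "body": {
  "moves": [
    [[0,0,0],[0,0,0],1],
    [[0,0,0],[0,0,0],1],
    [[0,0,0],[0,0,0],1],
    [[0,0,0.1],[0,0,0],1],
    [[0,0,0.25],[0,0,0],1],
    [[0,0,0.4],[0,0,0],1],
    [[0,0,0.55],[0,0,0],1],
    [[0,0,0.7],[0,0,0],1]
  ]
}}

```text
time_s: 8.25
eef_pos: [0.5208, 0.1687, 0.0938]
ee_rot: [2.972, 1.018, 0.001]
ft_force: [3.4, -1.5, -4.3]
gripper_width: 0.0395
finger_force: 14.0
```

Emit:
{"method": "send_rows", "body": {
  "moves": [
    [[0,0,0.15],[0,0,0],1],
    [[0,0,0.3],[0,0,0],1],
    [[0,0,0.45],[0,0,0],1],
    [[0,0,0.6],[0,0,0],1],
    [[0,0,0.75],[0,0,0],1],
    [[0,0,0.9],[0,0,0],1],
    [[0,0,1.05],[0,0,0],1],
    [[0,0,1.16],[0,0,0],1]
  ]
}}

```text
time_s: 9.25
eef_pos: [0.5208, 0.1682, 0.0938]
ee_rot: [3.043, -0.776, 0.002]
ft_force: [3.2, -3.9, -4.4]
gripper_width: 0.04
finger_force: 14.0
```

Emit:
{"method": "send_rows", "body": {
  "moves": [
    [[0,0,0],[0,0,0],1],
    [[0,0,0],[0,0,0],1],
    [[0,0,0],[0,0,0],-0.4],
    [[0,0,0],[0,0,0],-0.6],
    [[0,0,0],[0,0,0],-0.6],
    [[0,0,0],[0,0,-0.04],-0.6],
    [[0,0,0],[0,0,-0.08],-0.6],
    [[0,0,0],[-0.03,0,-0.12],-0.6]
  ]
}}

```text
time_s: 10.25
eef_pos: [0.4947, 0.183, 0.2155]
ee_rot: [-3.045, 0.772, -0.001]
ft_force: [-0.6, 0.4, 0.5]
gripper_width: 0.0695
finger_force: 0.0
```

Run:
```python
from h import *
go([.5207,.1687,.076],-.6)
C=cam("wrist");np.save("C4.npy",C[1]);im=bot.snapshot("wrist")
p=w2px("wrist",[.5207,.1687,.09],C)[0].astype(int);print(p)
u,v=p;cv2.imwrite("pics/w4.png",cv2.resize(im[max(0,v-60):v+60,u-70:u+70],(700,600),interpolation=2)[:,:,::-1]);print(u-70,max(0,v-60))
```

```text
now [0.4947 0.183  0.2155] yaw -0.497 t 10.25 | turn [-0.0005 -0.0005  0.1035] shift [0.0296 0.0002 0.1395]
[281 169]
211 109
```

View pics/w4.png

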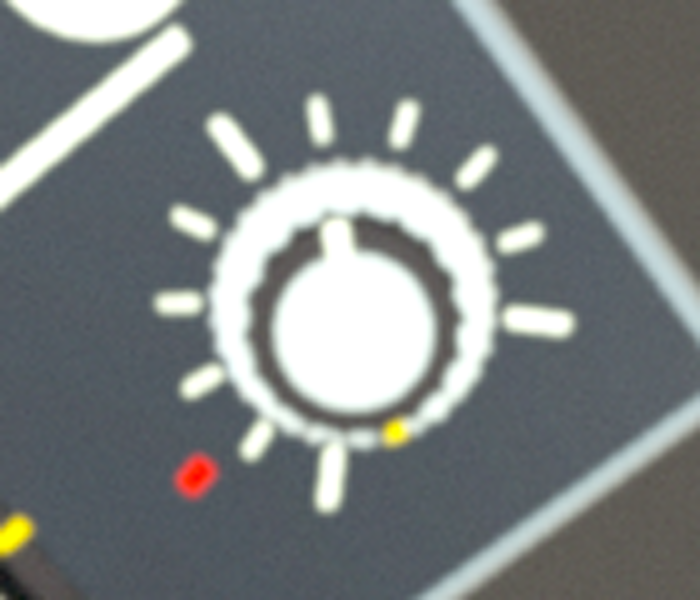

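The pointer sits on mark 6 and the ring is about 1.1 rad (slack). Next, re-grip the ring and tighten it.

Emit:
{"method": "send_rows", "body": {
  "moves": [
    [[0,0,-0.17],[0.015,0,0.01],-1],
    [[0,0,-0.35],[0.0295,0,0.02],-1],
    [[0,0,-0.53],[0.0295,0,0.03],-1],
    [[0,0,-0.71],[0.0295,0,0.04],-1],
    [[0,0,-0.89],[0.0295,0,0.05],-1],
    [[0,0,-1.07],[0.0295,0,0.05],-1],
    [[0,0,-1.25],[0.0295,0,0.05],-1],
    [[0,0,-1.4],[0.0295,0,0.05],-1]
  ]
}}

```text
time_s: 11.3
eef_pos: [0.5198, 0.1695, 0.1639]
ee_rot: [-2.821, -1.382, 0.0]
ft_force: [-0.0, 0.3, 0.3]
gripper_width: 0.0868
finger_force: 0.0
```

Emit:
{"method": "send_rows", "body": {
  "moves": [
    [[0,0,0],[0,0,0],-1],
    [[0,0,0],[0,0,0.02],-1],
    [[0,0,0],[0,0,0.04],-1],
    [[0,0,0],[0,0,0.06],-1],
    [[0,0,0],[0,0,0.075],-1],
    [[0,0,0],[0,0,0.084],-1],
    [[0,0,0],[0,0,0.089],-1],
    [[0,0,0],[0,0,0.089],-0.5]
  ]
}}

```text
time_s: 12.3
eef_pos: [0.5201, 0.1693, 0.0751]
ee_rot: [-2.826, -1.373, -0.0]
ft_force: [0.7, 0.7, 0.2]
gripper_width: 0.0828
finger_force: 0.0
```

```bash
python3 -c "
from h import *
go([.5207,.1687,.0765],.9)"
```

```text
now [0.5201 0.1693 0.0751] yaw 0.904 t 12.3 | turn [-0.     -0.      0.0045] shift [-0.0001  0.0009 -0.0014]
```

Emit:
{"method": "send_rows", "body": {
  "moves": [
    [[0,0,0],[0,0.0005,-0.001],0],
    [[0,0,0],[0,0.0005,-0.001],1],
    [[0,0,0],[0,0.0005,-0.001],1],
    [[0,0,0],[0,0.0005,-0.001],1],
    [[0,0,0],[0,0.0005,-0.001],1],
    [[0,0,0],[0,0.0005,-0.001],1],
    [[0,0,0],[0,0.0005,-0.001],1],
    [[0,0,0],[0,0.0005,-0.001],1]
  ]
}}

```text
time_s: 13.3
eef_pos: [0.5209, 0.169, 0.0764]
ee_rot: [2.825, 1.373, 0.001]
ft_force: [1.0, -1.8, 3.5]
gripper_width: 0.0554
finger_force: 14.0
```

Emit:
{"method": "send_rows", "body": {
  "moves": [
    [[0,0,0.16],[0,0,0],1],
    [[0,0,0.32],[0,0,0],1],
    [[0,0,0.48],[0,0,0],1],
    [[0,0,0.64],[0,0,0],1],
    [[0,0,0.8],[0,0,0],1],
    [[0,0,0.95],[0,0,0],1],
    [[0,0,1.05],[0,0,0],1],
    [[0,0,1.15],[0,0,0],1]
  ]
}}

```text
time_s: 14.3
eef_pos: [0.5209, 0.1683, 0.0763]
ee_rot: [3.116, -0.387, 0.002]
ft_force: [1.0, -3.2, 3.3]
gripper_width: 0.0556
finger_force: 14.0
```

```bash
python3 -c "
from h import *
s=bot.observe();print(s['torque'],s['ft_force'],s['gripper_width'])
go([.5207,.1687,.0765],-.3)"
```

```text
[-0.5377 -0.1812  0.5578] [ 1.0313 -3.1769  3.2999] 0.0555613628215474
now [0.5209 0.1683 0.0763] yaw -0.247 t 14.3 | turn [ 0.001  -0.0013  0.0526] shift [-0.0003 -0.0003 -0.0002]
```

Emit:
{"method": "send_rows", "body": {
  "moves": [
    [[0,0,0],[0,0,0],-0.4],
    [[0,0,0],[0,0,0],-0.6],
    [[0,0,0],[0,0,0],-0.6],
    [[0,0,0],[0,0,-0.03],-0.6],
    [[0,0,0],[0,0,-0.07],-0.6],
    [[0,0,0],[0,0,-0.1],-0.6],
    [[0,0,-0.17],[0,0,-0.1],0],
    [[0,0,-0.34],[0,0,-0.1],0]
  ]
}}

```text
time_s: 15.3
eef_pos: [0.5205, 0.1692, 0.1766]
ee_rot: [-3.137, -0.159, -0.001]
ft_force: [0.0, 0.6, -0.8]
gripper_width: 0.0568
finger_force: 0.0
```

Emit:
{"method": "send_rows", "body": {
  "moves": [
    [[0,0,-0.18],[0,0,0],1],
    [[0,0,-0.36],[0,0,0],1],
    [[0,0,-0.54],[0,0,0],1],
    [[0,0,-0.72],[0,0,0],1],
    [[0,0,-0.9],[0,0,0],1],
    [[0,0,-1.08],[0,0,0],1],
    [[0,0,-1.26],[0,0,0],1],
    [[0,0,-1.44],[0,0,0],1]
  ]
}}

```text
time_s: 16.3
eef_pos: [0.5201, 0.1692, 0.1758]
ee_rot: [-2.253, -2.188, 0.001]
ft_force: [0.6, -0.4, 0.2]
gripper_width: 0.0002
finger_force: 0.0
```

```bash
python3 -c "
from h import *
go([.4967,.270,.095],1.736)"
```

```text
now [0.5201 0.1692 0.1758] yaw 1.542 t 16.3 | turn [-0.0006 -0.0002 -0.1944] shift [ 0.1001 -0.0263  0.0808]
```

Emit:
{"method": "send_rows", "body": {
  "moves": [
    [[0,0,-0.1],[0.05,-0.013,0],1],
    [[0,0,-0.194],[0.1,-0.026,0.02],1],
    [[0,0,-0.194],[0.1,-0.026,0.05],1],
    [[0,0,-0.194],[0.1,-0.026,0.07],1],
    [[0,0,-0.194],[0.1,-0.026,0.082],1],
    [[0,0,-0.194],[0.1,-0.026,0.088],1],
    [[0,0,-0.194],[0.1,-0.026,0.092],1],
    [[0,0,-0.194],[0.1,-0.026,0.092],1]
  ]
}}

```text
time_s: 17.3
eef_pos: [0.4994, 0.2697, 0.0859]
ee_rot: [2.039, 2.388, 0.003]
ft_force: [-0.3, -1.4, 5.0]
gripper_width: -0.0
finger_force: 2.2
```

Emit:
{"method": "send_rows", "body": {
  "moves": [
    [[0,0,0],[0,0.003,0],1],
    [[0,0,0],[0,0.006,0],1],
    [[0,0,0],[0,0.009,0],1],
    [[0,0,0],[0,0.012,0],1],
    [[0,0,0],[0,0.015,0],1],
    [[0,0,0],[0,0.018,0],1],
    [[0,0,0],[0,0.021,0],1],
    [[0,0,0],[0,0.021,0],1]
  ]
}}

```text
time_s: 18.3
eef_pos: [0.5203, 0.2732, 0.0852]
ee_rot: [2.038, 2.388, 0.004]
ft_force: [1.4, -0.8, 6.0]
gripper_width: 0.0004
finger_force: 3.2
```

Emit:
{"method": "send_rows", "body": {
  "moves": [
    [[0,0,0],[0,0,-0.02],1],
    [[0,0,0],[0,-0.01,-0.03],1],
    [[0,0,0],[0,-0.023,-0.03],1],
    [[0,0,0],[0,-0.023,-0.03],1],
    [[0,0,0],[0,-0.023,-0.02],1],
    [[0,0,0],[0,-0.023,-0.01],1],
    [[0,0,0],[0,-0.023,-0.01],1],
    [[0,0,0],[0,-0.023,-0.01],1]
  ]
}}

```text
time_s: 19.3
eef_pos: [0.496, 0.2695, 0.0937]
ee_rot: [-2.039, -2.389, 0.001]
ft_force: [0.4, -0.1, -0.6]
gripper_width: 0.0005
finger_force: 0.0
```

Run:
```python
from h import *
go([.4967,.270,.084],1.736)
p=[.5085,.272,.086]
im=bot.snapshot("wrist");im2=bot.snapshot("side");cv2.imwrite("pics/wr5.png",im[:,:,::-1])
print(w2px("side",p),w2px("wrist",p))
u,v=w2px("side",p)[0].astype(int)
cv2.imwrite("pics/w5.png",cv2.hconcat([cv2.resize(im,(480,360)),cv2.resize(im2[v-30:v+30,u-26:u+27],(318,360),interpolation=2)])[:,:,::-1])
```

```text
now [0.496  0.2695 0.0937] yaw 1.729 t 19.3 | turn [-0.0006  0.0001 -0.0073] shift [0.0004 0.0008 0.0097]
[[257.8495 323.23  ]] [[301.0769 245.7792]]
```

View pics/w5.png

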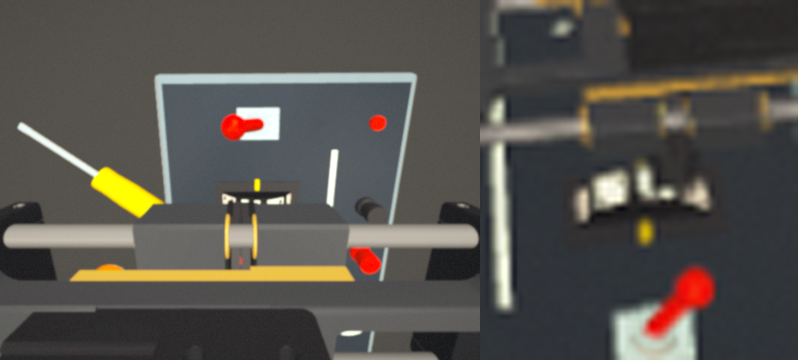

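Emit:
{"method": "send_rows", "body": {
  "moves": [
    [[0,0,0],[0,0,0.007],1],
    [[0,0,0],[0,0,0.01],1],
    [[0,0,0],[0,0.003,0.01],1],
    [[0,0,0],[0,0.007,0.01],1],
    [[0,0,0],[0,0.011,0.01],1],
    [[0,0,0],[0,0.015,0.01],1],
    [[0,0,0],[0,0.019,0.01],1],
    [[0,0,0],[0,0.022,0.01],1]
  ]
}}

```text
time_s: 20.4
eef_pos: [0.5191, 0.2734, 0.0855]
ee_rot: [2.038, 2.389, 0.004]
ft_force: [-0.8, -0.4, 5.9]
gripper_width: 0.0003
finger_force: 2.6
```

Emit:
{"method": "send_rows", "body": {
  "moves": [
    [[0,0,0],[0,0,0],1],
    [[0,0,0],[0,0,0],1],
    [[0,0,0],[0,0,-0.02],1],
    [[0,0,0],[0,0,-0.02],1],
    [[0,0,0],[0,-0.022,-0.02],1],
    [[0,0,0],[0,-0.022,-0.02],1],
    [[0,0,0],[0,-0.022,-0.01],1],
    [[0,0,0],[0,-0.022,-0.01],1]
  ]
}}

```text
time_s: 21.4
eef_pos: [0.4957, 0.2692, 0.0927]
ee_rot: [-2.039, -2.389, 0.003]
ft_force: [-0.8, -0.2, -0.7]
gripper_width: 0.0009
finger_force: 0.0
```

Emit:
{"method": "send_rows", "body": {
  "moves": [
    [[0,0,0],[0,0,0.007],1],
    [[0,0,0],[0,0,0.01],1],
    [[0,0,0],[0,0.003,0.01],1],
    [[0,0,0],[0,0.007,0.01],1],
    [[0,0,0],[0,0.011,0.01],1],
    [[0,0,0],[0,0.015,0.01],1],
    [[0,0,0],[0,0.019,0.01],1],
    [[0,0,0],[0,0.022,0.01],1]
  ]
}}

```text
time_s: 22.4
eef_pos: [0.5194, 0.2734, 0.0855]
ee_rot: [2.038, 2.388, 0.004]
ft_force: [-0.7, -0.6, 5.1]
gripper_width: 0.0003
finger_force: 2.6
```

Emit:
{"method": "send_rows", "body": {
  "moves": [
    [[0,0,0],[0,0,0],1],
    [[0,0,0],[0,0,0],1],
    [[0,0,0],[0,0,-0.02],1],
    [[0,0,0],[0,0,-0.05],1],
    [[0,0,0],[0,-0.04,-0.08],1],
    [[0,0,0],[0,-0.08,-0.08],1],
    [[0,0,0],[0,-0.12,-0.08],1],
    [[0,0,0],[0,-0.12,-0.08],1]
  ]
}}

```text
time_s: 23.4
eef_pos: [0.3971, 0.254, 0.1645]
ee_rot: [-2.037, -2.391, 0.001]
ft_force: [0.3, -0.1, -0.3]
gripper_width: 0.0006
finger_force: 0.0
```

Run:
```python
from h import *
go([.4967,.270,.084],1.736)
p=[.5085,.272,.086]
C=cam("wrist");np.save("C6.npy",C[1]);im=bot.snapshot("wrist");cv2.imwrite("pics/wr6.png",im[:,:,::-1])
u,v=w2px("scene",p)[0].astype(int);im2=bot.snapshot("scene")
print(w2px("wrist",p,C));
a,b=w2px("wrist",p,C)[0].astype(int);a=min(max(a,50),510);b=max(b,45)
cv2.imwrite("pics/w6.png",cv2.hconcat([cv2.resize(im[b-45:b+45,a-50:a+50],(400,360),interpolation=2),cv2.resize(im2[v-30:v+30,u-40:u+20],(360,360),interpolation=2)])[:,:,::-1]);print(a-50,b-45)
```

```text
now [0.3971 0.254  0.1645] yaw 1.73 t 23.4 | turn [-0.0005 -0.0001 -0.006 ] shift [0.     0.1009 0.0805]
[[411.9286 213.9978]]
361 168
```

View pics/w6.png

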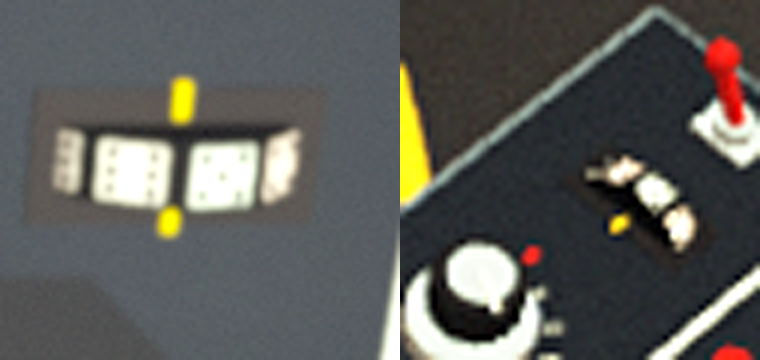

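The left tile shows 6 dots and the right one 5. Now compute the wheel value.

Run:
```python
from h import *
from scipy.optimize import brentq
C=(bot.calibration("wrist")["K"],np.load("C6.npy"))
y=.165;xh=np.array([np.cos(y),np.sin(y),0]);ax=np.array([.5085,.272,.056])
for n,u in((7,378),(6,394),(5,416.75),(4,431)):
    a=brentq(lambda a:w2px("wrist",ax+.03*(np.sin(a)*xh+[0,0,np.cos(a)]),C)[0,0]-u,-1.3,1.5);print(n,a,"value",a+n*.628)
go([.5,.27,.094],1.736)
```

```text
7 -0.9836166479851652 value 3.412383352014835
6 -0.4909012920778316 value 3.277098707922168
5 0.14378658422712953 value 3.28378658422713Traceback (most recent call last):
  File "<stdin>", line 6, in <module>
    r = _zeros._brentq(f, a, b, xtol, rtol, maxiter, args, full_output, disp)
ValueError: f(a) and f(b) must have different signs
```

Emit:
{"method": "send_rows", "body": {
  "moves": [
    [[0,0,0],[0,0.03,0],1],
    [[0,0,0],[0,0.07,0],1],
    [[0,0,0],[0,0.103,0.01],1],
    [[0,0,0],[0,0.103,0.04],1],
    [[0,0,0],[0,0.103,0.06],1],
    [[0,0,0],[0,0.103,0.07],1],
    [[0,0,0],[0,0.103,0.077],1],
    [[0,0,0],[0,0.103,0.0805],1]
  ]
}}

```text
time_s: 24.5
eef_pos: [0.5025, 0.2708, 0.0859]
ee_rot: [2.038, 2.388, 0.004]
ft_force: [-2.4, -2.6, 18.4]
gripper_width: 0.0003
finger_force: 9.2
```

Emit:
{"method": "send_rows", "body": {
  "moves": [
    [[0,0,0],[0,0,0],1],
    [[0,0,0],[0,0.003,0],1],
    [[0,0,0],[0,0.006,0],1],
    [[0,0,0],[0,0.009,0],1],
    [[0,0,0],[0,0.012,0],1],
    [[0,0,0],[0,0.016,0],1],
    [[0,0,0],[0,0.016,0],1],
    [[0,0,0],[0,0.016,0],1]
  ]
}}

```text
time_s: 25.5
eef_pos: [0.5186, 0.2734, 0.0856]
ee_rot: [2.038, 2.388, 0.006]
ft_force: [1.0, -1.2, 7.0]
gripper_width: 0.0001
finger_force: 3.3
```

Emit:
{"method": "send_rows", "body": {
  "moves": [
    [[0,0,0],[0,0,-0.02],1],
    [[0,0,0],[0,0,-0.05],1],
    [[0,0,0],[0,-0.04,-0.08],1],
    [[0,0,0],[0,-0.08,-0.08],1],
    [[0,0,0],[0,-0.12,-0.08],0],
    [[0,0,0],[0,-0.12,-0.08],0],
    [[0,0,0],[0,-0.12,-0.08],0],
    [[0,0,0],[0,-0.12,-0.08],0]
  ]
}}

```text
time_s: 26.5
eef_pos: [0.3994, 0.2542, 0.1641]
ee_rot: [2.039, 2.389, 0.002]
ft_force: [0.3, 0.6, -0.6]
gripper_width: 0.0326
finger_force: 0.0
```

Run:
```python
from h import *
from scipy.optimize import minimize
go([.4967,.270,.084],1.736)
C=cam("wrist");im=bot.snapshot("wrist");np.save("C7.npy",C[1])
a,b=w2px("wrist",[.5085,.272,.086],C)[0].astype(int)
p=w2px("wrist",[.5207,.1687,.09],C)[0].astype(int);print(a-50,b-45,p)
u,v=w2px("scene",[.5207,.1687,.09])[0].astype(int);im2=bot.snapshot("scene")
cv2.imwrite("pics/w7.png",cv2.hconcat([cv2.resize(im[b-45:b+45,a-50:a+50],(400,360),interpolation=2),cv2.resize(im2[v-30:v+30,u-30:u+30],(360,360),interpolation=2)])[:,:,::-1])
for n in("scene","side"):
    bot.snapshot(n)
    for t in("tray","board0","gold0"):
        for d in bot.tip_of(n,t):
            q=np.array(d["position"])
            if d["confidence"]>.3 and q[0]>.38:print(n,t,q,round(d["confidence"],2))
```

```text
now [0.3994 0.2542 0.1641] yaw 1.728 t 26.5 | turn [ 0.0011 -0.0003 -0.0076] shift [0.0003 0.0985 0.0802]
359 168 [393 320]
scene tray [0.5316 0.2411 0.0018] 0.65
scene tray [ 0.6307 -0.0985 -0.0024] 0.62
scene board0 [ 0.4295 -0.2958  0.0001] 0.87
scene board0 [ 0.4456 -0.0863  0.0017] 0.83
scene board0 [ 0.4519 -0.391  -0.0006] 0.79
scene board0 [ 0.4409  0.0299 -0.0108] 0.76
scene board0 [ 0.4457 -0.1885 -0.0003] 0.68
scene gold0 [ 0.4696 -0.2815  0.0102] 0.96
scene gold0 [ 0.4891 -0.3843  0.0086] 0.84
scene gold0 [ 0.4836 -0.1763  0.0081] 0.7
scene gold0 [0.4796 0.0173 0.0047] 0.67
scene gold0 [ 0.486  -0.0789  0.0092] 0.63
side tray [ 0.6301 -0.0982  0.0009] 0.94
side board0 [ 0.4358 -0.2979 -0.0016] 0.61
side board0 [ 0.4548 -0.3937 -0.0032] 0.59
side board0 [ 0.4481 -0.09   -0.0011] 0.55
side board0 [0.441  0.0287 0.0021] 0.54
side board0 [ 0.4486 -0.1877  0.0025] 0.53
side gold0 [ 0.4825 -0.1769  0.0104] 0.79
side gold0 [0.4763 0.0242 0.0049] 0.64
side gold0 [ 0.486  -0.0801  0.0053] 0.57
side gold0 [ 0.4727 -0.2819  0.0104] 0.54
side gold0 [ 0.4904 -0.3853  0.0053] 0.48
```

View pics/w7.png

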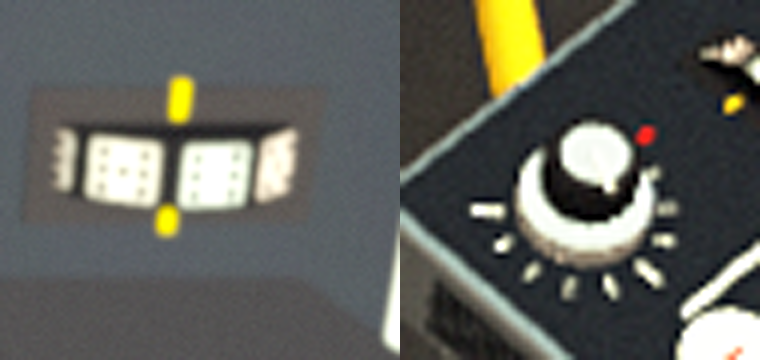

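Now the right tile has 6 dots, the left 7. I'll check the centring against the recess and index marks.

Run:
```python
from h import *
from scipy.optimize import brentq
C=(bot.calibration("wrist")["K"],np.load("C7.npy"))
y=.165;xh=np.array([np.cos(y),np.sin(y),0])
o=np.array([359,168.])
for nm,q in(("marks",[(180,98),(168,222)]),("recess",[(28,87),(325,100),(320,228),(25,218)])):
    print(nm,px2w("wrist",o+np.array(q)/4,.0705,C).mean(0))
for ax0 in(.5065,.5085,.5105):
    ax=np.array([ax0,.272,.056])
    for n,u in((7,389.75),(6,412.3)):
        a=brentq(lambda a:w2px("wrist",ax+.03*(np.sin(a)*xh+[0,0,np.cos(a)]),C)[0,0]-u,-1.2,1);print(ax0,n,a+n*.628)
go([.4967,.270,.094],1.736)
```

```text
marks [0.5087 0.2726 0.0705]
recess [0.5088 0.273  0.0705]
0.5065 7 3.921347874888538
0.5065 6 3.9247851552227786
0.5085 7 3.859680286801619
0.5085 6 3.856047582805566
0.5105 7 3.7972765227085317
0.5105 6 3.7898043558321555
now [0.3983 0.2539 0.1634] yaw 1.729 t 27.0 | turn [-0.0002  0.     -0.0073] shift [0.0004 0.0997 0.0694]
```

Emit:
{"method": "send_rows", "body": {
  "moves": [
    [[0,0,0.18],[-0.04,0.005,-0.03],0],
    [[0,0,0.36],[-0.09,0.01,-0.06],0],
    [[0,0,0.54],[-0.135,0.015,-0.09],0],
    [[0,0,0.72],[-0.18,0.02,-0.11],0],
    [[0,0,0.9],[-0.225,0.03,-0.13],0],
    [[0,0,1.08],[-0.27,0.035,-0.137],0],
    [[0,0,1.26],[-0.32,0.04,-0.137],0],
    [[0,0,1.44],[-0.366,0.045,-0.137],0]
  ]
}}

```text
time_s: 28.0
eef_pos: [0.5006, -0.1021, 0.3008]
ee_rot: [3.11, 0.442, 0.001]
ft_force: [0.9, 1.1, 0.0]
gripper_width: 0.0435
finger_force: 0.0
```

Emit:
{"method": "send_rows", "body": {
  "moves": [
    [[0,0,0.15],[0,0,0],0],
    [[0,0,0.29],[0,0,0],0],
    [[0,0,0.29],[0,0,0],0],
    [[0,0,0.29],[0,0,0],0],
    [[0,0,0.29],[0,0,0],0],
    [[0,0,0.29],[0,0,0],0],
    [[0,0,0.29],[0,0,0],0],
    [[0,0,0.29],[0,0,0],0]
  ]
}}

```text
time_s: 29.0
eef_pos: [0.5003, -0.1004, 0.3006]
ee_rot: [3.142, -0.001, 0.0]
ft_force: [0.2, -0.5, 1.3]
gripper_width: 0.0432
finger_force: 0.0
```

Run:
```python
from h import *
go([.5,-.1,.3],0)
C=cam("wrist");im=bot.snapshot("wrist");cv2.imwrite("pics/w8.png",im[:,:,::-1]);np.save("C8.npy",C[1])
hsv=cv2.cvtColor(im,cv2.COLOR_RGB2HSV)
m=cv2.inRange(hsv,(105,150,80),(125,255,255))
n,l,st,ce=cv2.connectedComponentsWithStats(m);i=1+st[1:,4].argmax();print(st[i])
ys,xs=np.where(l==i);r=cv2.minAreaRect(np.c_[xs,ys].astype(np.float32));print(r)
b=cv2.boxPoints(r);w=px2w("wrist",b,.02,C);print(b,w,w.mean(0))
for t in("tray","board0","gold0"):
    for d in bot.tip_of("wrist",t):
        if d["confidence"]>.3:print(t,np.array(d["position"]),round(d["confidence"],2))
```

```text
now [ 0.5003 -0.1004  0.3006] yaw -0.001 t 29.0 | turn [ 0.     -0.     -0.0009] shift [-0.0003 -0.0004  0.0006]
[163  41   9  74 195]
((166.94615173339844, 77.46923065185547), (73.1710205078125, 3.612109422683716), 86.05481719970703)
[[162.6272  41.0947]
 [166.2308  40.8462]
 [171.2651 113.8438]
 [167.6615 114.0923]] [[0.6843 0.0618 0.02  ]
 [0.6846 0.0568 0.02  ]
 [0.5895 0.0594 0.02  ]
 [0.5891 0.0647 0.02  ]] [0.6369 0.0607 0.02  ]
board0 [ 0.4436 -0.1901  0.0034] 0.91
board0 [ 0.4433 -0.0923 -0.0022] 0.91
board0 [ 0.448  -0.3881 -0.0002] 0.84
board0 [ 0.4345 -0.2932  0.0006] 0.81
board0 [0.4417 0.0296 0.0031] 0.56
gold0 [ 0.4868 -0.081   0.0053] 0.94
gold0 [ 0.4737 -0.2849  0.0013] 0.75
gold0 [0.4807 0.0173 0.0064] 0.65
gold0 [ 0.4796 -0.1772  0.0079] 0.61
gold0 [ 0.4926 -0.3817  0.0042] 0.56
```

View pics/w8.png

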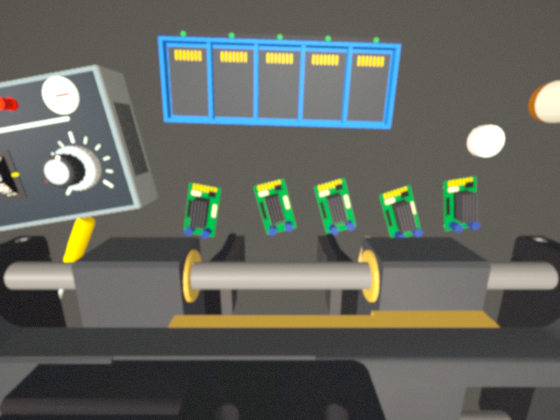

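The picture shows the tray upright with 5 empty bays: outer corners about (159,37), (401,43), (390,130), (165,121). The five boards sit below it at (203,210), (275,207), (334,206), (401,213) and (462,203).

Run:
```python
from h import *
C=(bot.calibration("wrist")["K"],np.load("C8.npy"))
im=cv2.imread("pics/w8.png");hsv=cv2.cvtColor(im,cv2.COLOR_BGR2HSV)[:140,150:410]
g=cv2.morphologyEx(cv2.inRange(hsv,(18,120,120),(35,255,255)),cv2.MORPH_CLOSE,np.ones((5,5)))
n,l,st,ce=cv2.connectedComponentsWithStats(g);ce=np.array([c for c,s in zip(ce[1:],st[1:]) if s[4]>80])+[150,0]
w=px2w("wrist",ce[ce[:,0].argsort()],.006,C);print(w[:,:2],np.polyfit(w[:,1],w[:,0],1),np.diff(w[:,1]))
m=cv2.inRange(hsv,(100,120,60),(125,255,255))
n,l,st,ce=cv2.connectedComponentsWithStats(cv2.morphologyEx(m,cv2.MORPH_CLOSE,np.ones((3,3))));i=1+st[1:,4].argmax()
ys,xs=np.where(l==i);h=cv2.convexHull(np.c_[xs+150,ys].astype(np.int32));q=cv2.approxPolyDP(h,6,True)[:,0];print(q,px2w("wrist",q,.02,C))
K,T=C
def quad(cx,cy,y):
    c,s=np.cos(y),np.sin(y);P=np.array([(-.056,-.1655,.02),(-.056,.1655,.02),(.056,.1655,.02),(.056,-.1655,.02),(-.056,-.1655,0),(-.056,.1655,0)])
    return w2px("wrist",np.c_[cx+c*P[:,0]-s*P[:,1],cy+s*P[:,0]+c*P[:,1],P[:,2]],C)
for a in((.632,-.098,-.055),):print(quad(*a).round(1))
```

```text
[[ 0.6702  0.0332]
 [ 0.6682 -0.0314]
 [ 0.6662 -0.0972]
 [ 0.6641 -0.1627]
 [ 0.6624 -0.2279]] [0.0301 0.6691] [-0.0646 -0.0657 -0.0655 -0.0652]
[[401  45]
 [390 128]
 [163 119]
 [159  35]] [[ 0.6792 -0.2644  0.02  ]
 [ 0.5694 -0.2601  0.02  ]
 [ 0.5823  0.0722  0.02  ]
 [ 0.6918  0.0659  0.02  ]]
[[389.9 129.7]
 [164.1 116.9]
 [159.8  30.7]
 [402.4  45.3]
 [385.2 129.5]
 [169.1 117.4]]
```

Emit:
{"method": "send_rows", "body": {
  "moves": [
    [[0,0,0.1],[-0.02,-0.045,0.03],0],
    [[0,0,0.2],[-0.045,-0.09,0.06],0],
    [[0,0,0.27],[-0.059,-0.13,0.09],0],
    [[0,0,0.27],[-0.059,-0.13,0.13],0],
    [[0,0,0.27],[-0.059,-0.13,0.17],0],
    [[0,0,0.27],[-0.059,-0.13,0.21],0],
    [[0,0,0.27],[-0.059,-0.13,0.235],0],
    [[0,0,0.27],[-0.059,-0.13,0.25],0]
  ]
}}

```text
time_s: 30.2
eef_pos: [0.4407, 0.0298, 0.0492]
ee_rot: [3.113, -0.425, -0.003]
ft_force: [0.5, -0.0, 0.3]
gripper_width: 0.044
finger_force: 0.0
```

Run:
```python
from h import *
go([.4415,.0298,.018],-.27)
bot.snapshot("wrist")
for t in("board0","gold0"):
    for d in bot.tip_of("wrist",t):
        if d["confidence"]>.3:print(t,np.array(d["position"]),round(d["confidence"],2))
```

```text
now [0.4407 0.0298 0.0492] yaw -0.271 t 30.2 | turn [ 0.0003  0.0017 -0.0012] shift [ 0.0008 -0.0002  0.0312]
board0 [ 0.4452 -0.0918  0.0006] 0.94
board0 [0.447  0.0312 0.0046] 0.69
gold0 [0.4821 0.0209 0.0064] 0.93
gold0 [ 0.4873 -0.0779  0.0081] 0.64
```

Emit:
{"method": "send_rows", "body": {
  "moves": [
    [[0,0,0],[0.002,0,0.015],0],
    [[0,0,0],[0.002,0,0.031],0],
    [[0,0,0],[0.002,0,0.031],0.3],
    [[0,0,0],[0.002,0,0.031],1],
    [[0,0,0],[0.002,0,0.031],1],
    [[0,0,0],[0.002,0,0.031],1],
    [[0,0,0],[0.002,0,0.031],1],
    [[0,0,0],[0.002,0,0.031],1]
  ],
  "force": 25
}}

```text
time_s: 31.35
eef_pos: [0.4437, 0.0291, 0.0199]
ee_rot: [-3.113, 0.425, -0.001]
ft_force: [-0.4, -0.8, 1.6]
gripper_width: 0.022
finger_force: 24.7
```

Emit:
{"method": "send_rows", "body": {
  "moves": [
    [[0,0,0],[0,0,-0.015],1],
    [[0,0,0],[0,0,-0.03],1],
    [[0,0,0],[0,0,-0.05],1],
    [[0,0,0],[0,0,-0.07],1],
    [[0,0,0],[0,0,-0.08],1],
    [[0,0,0],[0,0,-0.08],1],
    [[0,0,0],[0,0,-0.08],1],
    [[0,0,0],[0,0,-0.08],1]
  ]
}}

```text
time_s: 32.35
eef_pos: [0.4427, 0.0292, 0.0987]
ee_rot: [3.113, -0.425, -0.003]
ft_force: [-0.4, -0.2, -0.6]
gripper_width: 0.0216
finger_force: 24.7
```

Run:
```python
from h import *
go([.635,.034,.1],-.034)
bot.snapshot("wrist")
for t in("board0","gold0"):
    for d in bot.tip_of("wrist",t):
        if d["confidence"]>.3:print(t,np.array(d["position"]),round(d["confidence"],2))
```

```text
now [0.4427 0.0292 0.0987] yaw -0.271 t 32.35 | turn [ 0.      0.0017 -0.2372] shift [ 0.184  -0.0561 -0.0016]
board0 [0.4441 0.03   0.0821] 0.84
board0 [ 0.443  -0.0871 -0.0021] 0.79
gold0 [ 0.4839 -0.1814  0.0078] 0.79
gold0 [ 0.4864 -0.0789  0.0082] 0.61
gold0 [0.4797 0.021  0.0842] 0.56
```

Emit:
{"method": "send_rows", "body": {
  "moves": [
    [[0,0,-0.04],[0.02,-0.006,0],1],
    [[0,0,-0.1],[0.05,-0.015,0],1],
    [[0,0,-0.16],[0.085,-0.026,0],1],
    [[0,0,-0.22],[0.12,-0.037,0],1],
    [[0,0,-0.237],[0.15,-0.046,0],1],
    [[0,0,-0.237],[0.173,-0.053,0],1],
    [[0,0,-0.237],[0.183,-0.056,0],1],
    [[0,0,-0.237],[0.183,-0.056,0],1]
  ]
}}

```text
time_s: 33.5
eef_pos: [0.6345, 0.0341, 0.099]
ee_rot: [-3.141, 0.054, 0.002]
ft_force: [-0.6, 0.5, -1.7]
gripper_width: 0.0217
finger_force: 24.7
```

Run:
```python
from h import *
go([.634,.034,.026],-.034)
bot.snapshot("wrist")
for t in("board0","gold0","tray"):
    for d in bot.tip_of("wrist",t):
        if d["confidence"]>.3:print(t,np.array(d["position"]),round(d["confidence"],2))
```

```text
now [0.6345 0.0341 0.099 ] yaw -0.034 t 33.5 | turn [-0.      0.001  -0.0002] shift [-0.0004  0.0001  0.073 ]
board0 [0.6381 0.0375 0.0797] 0.89
gold0 [0.6743 0.0327 0.0884] 0.91
tray [ 0.6303 -0.0966 -0.0048] 0.94
```

Emit:
{"method": "send_rows", "body": {
  "moves": [
    [[0,0,0],[0,0,0.02],1],
    [[0,0,0],[0,0,0.04],1],
    [[0,0,0],[0,0,0.055],1],
    [[0,0,0],[0,0,0.066],1],
    [[0,0,0],[0,0,0.073],1],
    [[0,0,0],[0,0,0.073],1],
    [[0,0,0],[0,0,0.073],0.2],
    [[0,0,0],[0,0,0.073],0]
  ]
}}

```text
time_s: 34.7
eef_pos: [0.6355, 0.034, 0.0275]
ee_rot: [3.141, -0.054, 0.003]
ft_force: [-0.1, 0.2, 0.7]
gripper_width: 0.0345
finger_force: 0.0
```

Emit:
{"method": "send_rows", "body": {
  "moves": [
    [[0,0,0],[0,0,0],0],
    [[0,0,0],[0,0,0],0],
    [[0,0,0],[0,0,-0.03],0],
    [[0,0,0],[0,0,-0.07],0],
    [[0,0,0],[-0.05,0.03,-0.1],0],
    [[0,0,-0.08],[-0.1,0.06,-0.1],0],
    [[0,0,-0.16],[-0.15,0.09,-0.1],0],
    [[0,0,-0.25],[-0.185,0.13,-0.1],0]
  ]
}}

```text
time_s: 35.7
eef_pos: [0.4434, -0.0897, 0.1265]
ee_rot: [3.122, 0.345, 0.0]
ft_force: [-0.5, 0.3, 0.1]
gripper_width: 0.0437
finger_force: 0.0
```

Run:
```python
from h import *
bot.snapshot("wrist")
for t in("board0","gold0"):
    for d in bot.tip_of("wrist",t):
        if d["confidence"]>.3:print(t,np.array(d["position"]),round(d["confidence"],2))
go([.4455,-.089,.018],.23)
```

```text
board0 [ 0.4316 -0.2933  0.0007] 0.92
board0 [ 0.4467 -0.3884 -0.002 ] 0.71
board0 [ 0.443  -0.1879 -0.0009] 0.69
board0 [ 0.4438 -0.0923  0.0004] 0.67
gold0 [ 0.4869 -0.077   0.0048] 0.98
gold0 [ 0.4731 -0.2827  0.0038] 0.56
gold0 [ 0.4832 -0.1783  0.0075] 0.55
now [ 0.4443 -0.0908  0.1268] yaw 0.212 t 35.85 | turn [ 0.0005 -0.0006 -0.0178] shift [ 0.0015 -0.0016  0.1088]
```

Emit:
{"method": "send_rows", "body": {
  "moves": [
    [[0,0,-0.03],[0.001,-0.001,0.03],0],
    [[0,0,-0.03],[0.001,-0.001,0.06],0],
    [[0,0,-0.03],[0.001,-0.001,0.085],0],
    [[0,0,-0.03],[0.001,-0.001,0.1],0],
    [[0,0,-0.03],[0.001,-0.001,0.1085],0],
    [[0,0,-0.03],[0.001,-0.001,0.1085],0.3],
    [[0,0,-0.03],[0.001,-0.001,0.1085],1],
    [[0,0,-0.03],[0.001,-0.001,0.1085],1]
  ]
}}

```text
time_s: 36.85
eef_pos: [0.4469, -0.0887, 0.0189]
ee_rot: [3.117, 0.385, 0.002]
ft_force: [-0.4, 0.3, 1.6]
gripper_width: 0.0218
finger_force: 25.1
```

Emit:
{"method": "send_rows", "body": {
  "moves": [
    [[0,0,0],[0,0,0],1],
    [[0,0,0],[0,0,0],1],
    [[0,0,0],[0,0,-0.015],1],
    [[0,0,0],[0,0,-0.03],1],
    [[0,0,0],[0,0,-0.05],1],
    [[0,0,0],[0,0,-0.07],1],
    [[0,0,0],[0,0,-0.08],1],
    [[0,0,0],[0,0,-0.08],1]
  ]
}}

```text
time_s: 37.85
eef_pos: [0.4468, -0.0886, 0.0991]
ee_rot: [3.117, 0.385, 0.003]
ft_force: [-1.0, -0.4, -1.8]
gripper_width: 0.0217
finger_force: 25.0
```

Run:
```python
from h import *
bot.snapshot("wrist")
for t in("board0","gold0"):
    for d in bot.tip_of("wrist",t):
        if d["confidence"]>.3:print(t,np.array(d["position"]),round(d["confidence"],2))
go([.6325,-.0315,.1],-.034)
```

```text
board0 [ 0.4316 -0.2971 -0.0005] 0.9
board0 [ 0.4436 -0.1885  0.0008] 0.84
board0 [ 0.4426 -0.0901  0.0803] 0.73
gold0 [ 0.4854 -0.1795  0.0062] 0.87
gold0 [ 0.4859 -0.0777  0.0876] 0.87
gold0 [ 0.4712 -0.283   0.0027] 0.64
now [ 0.4455 -0.0881  0.0973] yaw 0.246 t 38.0 | turn [-0.0006  0.0012  0.2797] shift [ 0.1952 -0.0094 -0.0029]
```

Emit:
{"method": "send_rows", "body": {
  "moves": [
    [[0,0,0.05],[0.02,-0.001,0],1],
    [[0,0,0.1],[0.05,-0.003,0],1],
    [[0,0,0.16],[0.085,-0.005,0],1],
    [[0,0,0.22],[0.12,-0.006,0],1],
    [[0,0,0.28],[0.155,-0.008,0],1],
    [[0,0,0.28],[0.185,-0.009,0],1],
    [[0,0,0.28],[0.196,-0.0095,0],1],
    [[0,0,0.28],[0.196,-0.0095,0],1]
  ]
}}

```text
time_s: 39.0
eef_pos: [0.6333, -0.0313, 0.0969]
ee_rot: [-3.141, 0.053, 0.003]
ft_force: [-0.8, 0.4, -0.6]
gripper_width: 0.0215
finger_force: 25.0
```

Emit:
{"method": "send_rows", "body": {
  "moves": [
    [[0,0,0],[0,0,0.02],1],
    [[0,0,0],[0,0,0.04],1],
    [[0,0,0],[0,0,0.055],1],
    [[0,0,0],[0,0,0.066],1],
    [[0,0,0],[0,0,0.073],1],
    [[0,0,0],[0,0,0.073],1],
    [[0,0,0],[0,0,0.073],0.2],
    [[0,0,0],[0,0,0.073],0]
  ]
}}

```text
time_s: 40.0
eef_pos: [0.6345, -0.0315, 0.0257]
ee_rot: [3.141, -0.054, 0.002]
ft_force: [-0.4, -0.9, -0.3]
gripper_width: 0.0344
finger_force: 0.0
```

Emit:
{"method": "send_rows", "body": {
  "moves": [
    [[0,0,0],[0,0,0],0],
    [[0,0,0],[0,0,0],0],
    [[0,0,0],[0,0,-0.03],0],
    [[0,0,0],[0,0,-0.07],0],
    [[0,0,-0.05],[-0.045,0.035,-0.1],0],
    [[0,0,-0.15],[-0.09,0.075,-0.1],0],
    [[0,0,-0.25],[-0.135,0.115,-0.1],0],
    [[0,0,-0.33],[-0.18,0.155,-0.1],0]
  ]
}}

```text
time_s: 41.0
eef_pos: [0.4474, -0.1811, 0.1254]
ee_rot: [3.106, 0.468, 0.001]
ft_force: [0.9, -1.1, 0.6]
gripper_width: 0.0435
finger_force: 0.0
```

Run:
```python
from h import *
bot.snapshot("wrist")
for t in("board0","gold0"):
    for d in bot.tip_of("wrist",t):
        if d["confidence"]>.3:print(t,np.array(d["position"]),round(d["confidence"],2))
go([.445,-.1885,.018],.29)
```

```text
board0 [ 0.4497 -0.3886  0.0031] 0.91
board0 [ 0.4317 -0.2938  0.0006] 0.77
board0 [ 0.445  -0.1881  0.0007] 0.72
board0 [ 0.4928 -0.3802  0.0066] 0.41
gold0 [ 0.4875 -0.3826  0.0059] 0.73
gold0 [ 0.475  -0.2818  0.0046] 0.56
now [ 0.4471 -0.1818  0.1252] yaw 0.292 t 41.15 | turn [ 0.0004 -0.0001  0.0016] shift [-0.0039  0.0058  0.1072]
```

Emit:
{"method": "send_rows", "body": {
  "moves": [
    [[0,0,0],[-0.003,0.006,0.02],0],
    [[0,0,0],[-0.003,0.006,0.055],0],
    [[0,0,0],[-0.003,0.006,0.085],0],
    [[0,0,0],[-0.003,0.006,0.1],0],
    [[0,0,0],[-0.003,0.006,0.107],0],
    [[0,0,0],[-0.003,0.006,0.107],0.3],
    [[0,0,0],[-0.003,0.006,0.107],1],
    [[0,0,0],[-0.003,0.006,0.107],1]
  ]
}}

```text
time_s: 42.15
eef_pos: [0.4484, -0.1873, 0.019]
ee_rot: [3.106, 0.463, 0.002]
ft_force: [-0.1, 1.9, 2.0]
gripper_width: 0.0213
finger_force: 25.0
```

Emit:
{"method": "send_rows", "body": {
  "moves": [
    [[0,0,0],[0,0,0],1],
    [[0,0,0],[0,0,0],1],
    [[0,0,0],[0,0,-0.015],1],
    [[0,0,0],[0,0,-0.03],1],
    [[0,0,0],[0,0,-0.05],1],
    [[0,0,0],[0,0,-0.07],1],
    [[0,0,0],[0,0,-0.08],1],
    [[0,0,0],[0,0,-0.08],1]
  ]
}}

```text
time_s: 43.15
eef_pos: [0.4482, -0.1872, 0.0991]
ee_rot: [3.106, 0.463, 0.003]
ft_force: [-0.4, 0.2, -1.6]
gripper_width: 0.0217
finger_force: 25.0
```

Run:
```python
from h import *
bot.snapshot("wrist")
for t in("board0","gold0"):
    for d in bot.tip_of("wrist",t):
        if d["confidence"]>.3:print(t,np.array(d["position"]),round(d["confidence"],2))
go([.6305,-.0965,.026],-.034)
```

```text
board0 [ 0.4428 -0.1848  0.0797] 0.89
board0 [ 0.446  -0.3901  0.0014] 0.76
gold0 [ 0.4915 -0.3808  0.0041] 0.87
gold0 [ 0.4745 -0.2826  0.0044] 0.68
gold0 [ 0.4815 -0.1749  0.0887] 0.62
now [ 0.447  -0.1864  0.0973] yaw 0.296 t 43.3 | turn [-0.0009  0.0011  0.3298] shift [ 0.2018 -0.0325  0.0711]
```

Emit:
{"method": "send_rows", "body": {
  "moves": [
    [[0,0,0.05],[0.02,-0.003,0],1],
    [[0,0,0.11],[0.05,-0.008,0],1],
    [[0,0,0.18],[0.085,-0.014,0],1],
    [[0,0,0.25],[0.125,-0.02,0],1],
    [[0,0,0.33],[0.165,-0.026,0],1],
    [[0,0,0.33],[0.195,-0.031,0],1],
    [[0,0,0.33],[0.2045,-0.032,0],1],
    [[0,0,0.33],[0.2045,-0.032,0],1]
  ]
}}

```text
time_s: 44.3
eef_pos: [0.6332, -0.0964, 0.0969]
ee_rot: [-3.141, 0.053, 0.003]
ft_force: [-0.9, -0.0, -1.8]
gripper_width: 0.022
finger_force: 25.0
```

Emit:
{"method": "send_rows", "body": {
  "moves": [
    [[0,0,0],[0,0,0.02],1],
    [[0,0,0],[0,0,0.04],1],
    [[0,0,0],[0,0,0.055],1],
    [[0,0,0],[0,0,0.066],1],
    [[0,0,0],[0,0,0.073],1],
    [[0,0,0],[0,0,0.073],1],
    [[0,0,0],[0,0,0.073],0.2],
    [[0,0,0],[0,0,0.073],0]
  ]
}}

```text
time_s: 45.3
eef_pos: [0.6345, -0.0967, 0.0259]
ee_rot: [3.141, -0.054, 0.002]
ft_force: [0.2, -0.7, -0.5]
gripper_width: 0.0346
finger_force: 0.0
```

Emit:
{"method": "send_rows", "body": {
  "moves": [
    [[0,0,0],[0,0,0],0],
    [[0,0,0],[0,0,-0.03],0],
    [[0,0,0],[0,0,-0.07],0],
    [[0,0,-0.05],[-0.035,0.038,-0.1],0],
    [[0,0,-0.15],[-0.075,0.08,-0.1],0],
    [[0,0,-0.25],[-0.115,0.122,-0.1],0],
    [[0,0,-0.33],[-0.155,0.164,-0.1],0],
    [[0,0,-0.37],[-0.194,0.206,-0.1],0]
  ]
}}

```text
time_s: 46.3
eef_pos: [0.4317, -0.297, 0.1256]
ee_rot: [3.096, 0.528, 0.001]
ft_force: [1.1, -1.6, 0.6]
gripper_width: 0.0435
finger_force: 0.0
```

Run:
```python
from h import *
bot.snapshot("wrist")
for t in("board0","gold0"):
    for d in bot.tip_of("wrist",t):
        if d["confidence"]>.3:print(t,np.array(d["position"]),round(d["confidence"],2))
go([.4325,-.2955,.018],.335)
```

```text
board0 [ 0.3019 -0.3851  0.0023] 0.87
board0 [ 0.4327 -0.2948 -0.0034] 0.8
board0 [ 0.4463 -0.3894  0.0029] 0.56
board0 [ 0.5549 -0.4139 -0.0002] 0.5
gold0 [ 0.4752 -0.2826  0.0056] 0.85
gold0 [ 0.4938 -0.3816  0.0058] 0.75
gold0 [ 0.3411 -0.3924  0.0073] 0.69
now [ 0.4315 -0.2978  0.1255] yaw 0.331 t 46.45 | turn [ 0.0008 -0.0002 -0.004 ] shift [ 0.0017 -0.0019  0.1075]
```

Emit:
{"method": "send_rows", "body": {
  "moves": [
    [[0,0,0],[0.002,-0.002,0.02],0],
    [[0,0,0],[0.002,-0.002,0.055],0],
    [[0,0,0],[0.002,-0.002,0.085],0],
    [[0,0,0],[0.002,-0.002,0.1],0],
    [[0,0,0],[0.002,-0.002,0.107],0],
    [[0,0,0],[0.002,-0.002,0.107],0.3],
    [[0,0,0],[0.002,-0.002,0.107],1],
    [[0,0,0],[0.002,-0.002,0.107],1]
  ]
}}

```text
time_s: 47.45
eef_pos: [0.4349, -0.294, 0.0191]
ee_rot: [3.096, 0.525, 0.002]
ft_force: [0.3, 0.3, 1.9]
gripper_width: 0.0216
finger_force: 25.1
```

Emit:
{"method": "send_rows", "body": {
  "moves": [
    [[0,0,0],[0,0,0],1],
    [[0,0,0],[0,0,0],1],
    [[0,0,0],[0,0,-0.015],1],
    [[0,0,0],[0,0,-0.03],1],
    [[0,0,0],[0,0,-0.05],1],
    [[0,0,0],[0,0,-0.07],1],
    [[0,0,0],[0,0,-0.08],1],
    [[0,0,0],[0,0,-0.08],1]
  ]
}}

```text
time_s: 48.45
eef_pos: [0.4347, -0.2937, 0.0991]
ee_rot: [3.096, 0.525, 0.002]
ft_force: [-0.0, 0.5, -2.4]
gripper_width: 0.0217
finger_force: 25.0
```

Run:
```python
from h import *
bot.snapshot("wrist")
for t in("board0","gold0"):
    for d in bot.tip_of("wrist",t):
        if d["confidence"]>.3:print(t,np.array(d["position"]),round(d["confidence"],2))
go([.6285,-.1615,.026],-.034)
```

```text
board0 [ 0.4467 -0.3886 -0.0006] 0.78
gold0 [ 0.4925 -0.3814  0.0069] 0.83
gold0 [ 0.4774 -0.2787  0.0872] 0.74
now [ 0.4336 -0.2928  0.0972] yaw 0.336 t 48.6 | turn [-0.0012  0.001   0.3697] shift [ 0.2273 -0.0596  0.0711]
```

Emit:
{"method": "send_rows", "body": {
  "moves": [
    [[0,0,0.05],[0.02,-0.005,0],1],
    [[0,0,0.11],[0.055,-0.015,0],1],
    [[0,0,0.18],[0.095,-0.025,0],1],
    [[0,0,0.25],[0.14,-0.037,0],1],
    [[0,0,0.32],[0.185,-0.049,0],1],
    [[0,0,0.37],[0.215,-0.057,0],1],
    [[0,0,0.37],[0.227,-0.0597,0],1],
    [[0,0,0.37],[0.227,-0.0597,0],1]
  ]
}}

```text
time_s: 49.6
eef_pos: [0.6284, -0.1618, 0.097]
ee_rot: [-3.141, 0.051, 0.003]
ft_force: [1.0, 0.0, -2.2]
gripper_width: 0.0217
finger_force: 25.0
```

Emit:
{"method": "send_rows", "body": {
  "moves": [
    [[0,0,0],[0,0,0.02],1],
    [[0,0,0],[0,0,0.04],1],
    [[0,0,0],[0,0,0.055],1],
    [[0,0,0],[0,0,0.066],1],
    [[0,0,0],[0,0,0.073],1],
    [[0,0,0],[0,0,0.073],1],
    [[0,0,0],[0,0,0.073],0.2],
    [[0,0,0],[0,0,0.073],0]
  ]
}}

```text
time_s: 50.6
eef_pos: [0.6295, -0.1623, 0.0258]
ee_rot: [3.141, -0.054, 0.002]
ft_force: [-0.3, -0.5, 0.8]
gripper_width: 0.0344
finger_force: 0.0
```

Emit:
{"method": "send_rows", "body": {
  "moves": [
    [[0,0,0],[0,0,0],0],
    [[0,0,0],[0,0,-0.03],0],
    [[0,0,0],[0,0,-0.07],0],
    [[0,0,-0.05],[-0.033,0.045,-0.1],0],
    [[0,0,-0.1],[-0.067,0.09,-0.1],0],
    [[0,0,-0.15],[-0.102,0.138,-0.1],0],
    [[0,0,-0.195],[-0.138,0.186,-0.1],0],
    [[0,0,-0.195],[-0.173,0.2335,-0.1],0]
  ]
}}

```text
time_s: 51.6
eef_pos: [0.4468, -0.391, 0.1256]
ee_rot: [3.131, 0.253, 0.001]
ft_force: [1.6, -0.3, -0.0]
gripper_width: 0.0433
finger_force: 0.0
```

Run:
```python
from h import *
bot.snapshot("wrist")
for t in("board0","gold0"):
    for d in bot.tip_of("wrist",t):
        if d["confidence"]>.3:print(t,np.array(d["position"]),round(d["confidence"],2))
go([.447,-.389,.018],.16)
```

```text
board0 [ 0.3026 -0.3868  0.0001] 0.87
board0 [ 0.4487 -0.3886 -0.0023] 0.84
gold0 [ 0.3401 -0.3942  0.0077] 0.98
gold0 [ 0.4939 -0.383   0.0057] 0.85
now [ 0.4462 -0.3919  0.1254] yaw 0.156 t 51.75 | turn [ 0.0007 -0.0002 -0.0041] shift [ 0.0012 -0.0028  0.1074]
```

Emit:
{"method": "send_rows", "body": {
  "moves": [
    [[0,0,0],[0.002,-0.003,0.02],0],
    [[0,0,0],[0.002,-0.003,0.055],0],
    [[0,0,0],[0.002,-0.003,0.085],0],
    [[0,0,0],[0.002,-0.003,0.1],0],
    [[0,0,0],[0.002,-0.003,0.107],0],
    [[0,0,0],[0.002,-0.003,0.107],0.3],
    [[0,0,0],[0.002,-0.003,0.107],1],
    [[0,0,0],[0.002,-0.003,0.107],1]
  ]
}}

```text
time_s: 52.75
eef_pos: [0.4502, -0.3872, 0.0193]
ee_rot: [3.129, 0.252, 0.002]
ft_force: [0.4, -0.9, 2.1]
gripper_width: 0.0219
finger_force: 25.1
```

Emit:
{"method": "send_rows", "body": {
  "moves": [
    [[0,0,0],[0,0,0],1],
    [[0,0,0],[0,0,0],1],
    [[0,0,0],[0,0,-0.015],1],
    [[0,0,0],[0,0,-0.03],1],
    [[0,0,0],[0,0,-0.05],1],
    [[0,0,0],[0,0,-0.07],1],
    [[0,0,0],[0,0,-0.08],1],
    [[0,0,0],[0,0,-0.08],1]
  ]
}}

```text
time_s: 53.75
eef_pos: [0.45, -0.3869, 0.0994]
ee_rot: [3.13, 0.252, 0.002]
ft_force: [-0.0, 0.8, -1.0]
gripper_width: 0.0217
finger_force: 25.0
```

Run:
```python
from h import *
bot.snapshot("wrist")
for t in("board0","gold0"):
    for d in bot.tip_of("wrist",t):
        if d["confidence"]>.3:print(t,np.array(d["position"]),round(d["confidence"],2))
go([.626,-.227,.026],-.034)
```

```text
board0 [ 0.4465 -0.3865  0.0842] 0.59
gold0 [ 0.4907 -0.3794  0.0856] 0.93
gold0 [ 0.3436 -0.3926  0.0082] 0.68
now [ 0.449  -0.3858  0.0972] yaw 0.161 t 53.9 | turn [-0.0012  0.001   0.1948] shift [ 0.2002 -0.1283  0.0712]
```

Emit:
{"method": "send_rows", "body": {
  "moves": [
    [[0,0,0.05],[0.02,-0.013,0],1],
    [[0,0,0.1],[0.05,-0.032,0],1],
    [[0,0,0.15],[0.085,-0.054,0],1],
    [[0,0,0.195],[0.125,-0.08,0],1],
    [[0,0,0.195],[0.165,-0.106,0],1],
    [[0,0,0.195],[0.19,-0.122,0],1],
    [[0,0,0.195],[0.2005,-0.128,0],1],
    [[0,0,0.195],[0.2005,-0.128,0],1]
  ]
}}

```text
time_s: 54.9
eef_pos: [0.6265, -0.2275, 0.0971]
ee_rot: [-3.141, 0.052, 0.002]
ft_force: [-0.3, -0.2, -1.2]
gripper_width: 0.0219
finger_force: 25.0
```

Emit:
{"method": "send_rows", "body": {
  "moves": [
    [[0,0,0],[0,0,0.02],1],
    [[0,0,0],[0,0,0.04],1],
    [[0,0,0],[0,0,0.055],1],
    [[0,0,0],[0,0,0.066],1],
    [[0,0,0],[0,0,0.073],1],
    [[0,0,0],[0,0,0.073],1],
    [[0,0,0],[0,0,0.073],0.2],
    [[0,0,0],[0,0,0.073],0]
  ]
}}

```text
time_s: 55.9
eef_pos: [0.6274, -0.228, 0.0257]
ee_rot: [3.141, -0.054, 0.002]
ft_force: [-0.2, -0.7, 0.4]
gripper_width: 0.0344
finger_force: 0.0
```

Emit:
{"method": "send_rows", "body": {
  "moves": [
    [[0,0,0],[0,0,0],0],
    [[0,0,0],[0,0,0],0],
    [[0,0,0],[0,0,-0.04],1],
    [[0,0,0],[-0.02,-0.02,-0.09],1],
    [[0,0,0],[-0.04,-0.04,-0.14],1],
    [[0,0,0],[-0.065,-0.065,-0.185],1],
    [[0,0,0],[-0.095,-0.09,-0.23],1],
    [[0,0,0],[-0.13,-0.123,-0.27],1]
  ]
}}

```text
time_s: 56.9
eef_pos: [0.5005, -0.1, 0.297]
ee_rot: [3.141, -0.055, 0.003]
ft_force: [0.5, 0.3, 0.7]
gripper_width: 0.0012
finger_force: 0.0
```

Run:
```python
from h import *
import json
C=cam("wrist");im=bot.snapshot("wrist");im2=bot.snapshot("side");cv2.imwrite("pics/w9.png",cv2.hconcat([cv2.resize(im[0:240,60:460],(500,300)),cv2.resize(im2[150:350,180:340],(240,300))])[:,:,::-1])
c,s=np.cos(-.034),np.sin(-.034);Rt=np.array([[c,-s],[s,c]])
for n in("wrist","side"):
  for t in("board0","gold0"):
    for d in bot.tip_of(n,t):
        q=np.array(d["position"])
        if d["confidence"]>.3:print(n,t,q,"tray",(q[:2]-[.6305,-.0965])@Rt,round(d["confidence"],2))
go([.45,.325,.2],.165)
```

```text
wrist board0 [ 0.6303 -0.0314  0.007 ] tray [-0.0024  0.0651] 0.98
wrist board0 [ 0.6218 -0.1603  0.0029] tray [-0.0065 -0.0641] 0.8
wrist board0 [ 0.6294 -0.0943  0.0037] tray [-0.0012  0.0022] 0.79
wrist board0 [ 0.6262 -0.223   0.0078] tray [ 0.     -0.1266] 0.75
wrist board0 [ 0.3013 -0.3833  0.0013] tray [-0.3193 -0.2978] 0.67
wrist board0 [0.637  0.0333 0.0043] tray [0.0021 0.1299] 0.64
wrist board0 [ 0.6716 -0.0986  0.0125] tray [ 0.0411 -0.0007] 0.39
wrist gold0 [ 0.674  -0.0292  0.0114] tray [0.0412 0.0687] 0.96
wrist gold0 [ 0.6658 -0.0957  0.0116] tray [0.0353 0.002 ] 0.91
wrist gold0 [0.6702 0.0331 0.013 ] tray [0.0353 0.1309] 0.78
wrist gold0 [ 0.669  -0.1616  0.0091] tray [ 0.0407 -0.0638] 0.77
wrist gold0 [ 0.6691 -0.2281  0.0098] tray [ 0.0431 -0.1302] 0.76
side board0 [0.6323 0.0362 0.0051] tray [-0.0027  0.1327] 0.96
side board0 [ 0.6302 -0.1638  0.0018] tray [ 0.002  -0.0673] 0.86
side board0 [ 0.6337 -0.0322  0.0067] tray [0.001  0.0644] 0.85
side board0 [ 0.6281 -0.2305  0.0034] tray [ 0.0022 -0.134 ] 0.82
side board0 [ 0.6332 -0.0937  0.0019] tray [0.0026 0.0029] 0.77
side board0 [ 0.3024 -0.3897 -0.0015] tray [-0.3179 -0.3042] 0.71
side board0 [ 0.1734 -0.2975  0.0027] tray [-0.45   -0.2164] 0.58
side gold0 [ 0.6709 -0.0359  0.0108] tray [0.0383 0.0619] 0.94
side gold0 [ 0.6709 -0.0982  0.0152] tray [ 0.0404 -0.0003] 0.88
side gold0 [ 0.3436 -0.394   0.0117] tray [-0.2766 -0.3071] 0.85
side gold0 [ 0.6693 -0.2304  0.0098] tray [ 0.0433 -0.1325] 0.83
side gold0 [ 0.6715 -0.1627  0.0146] tray [ 0.0432 -0.0648] 0.67
side gold0 [0.6707 0.0344 0.0127] tray [0.0357 0.1322] 0.59
side gold0 [ 0.1555 -0.3382  0.0047] tray [-0.4665 -0.2577] 0.5
now [ 0.501  -0.1007  0.2939] yaw -0.034 t 57.2 | turn [-0.0004  0.0013 -0.1994] shift [-0.0655 -0.4236  0.0941]
```

View pics/w9.png

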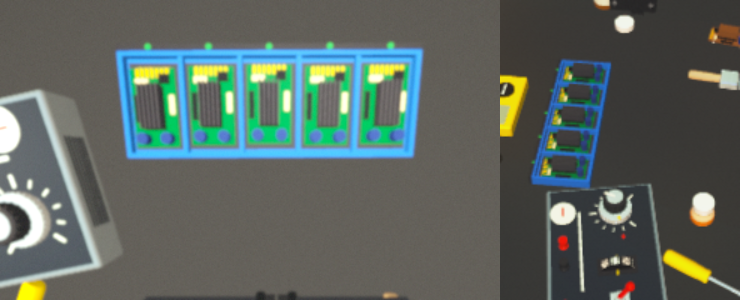

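All five boards lie flat in their bays with gold at the far end, and the bench is clear. Next stop is behind the lever, with one last check of the panel before switching on.

Emit:
{"method": "send_rows", "body": {
  "moves": [
    [[0,0,-0.03],[-0.009,-0.052,0.012],1],
    [[0,0,-0.06],[-0.018,-0.105,0.024],1],
    [[0,0,-0.09],[-0.027,-0.158,0.036],1],
    [[0,0,-0.12],[-0.036,-0.21,0.048],1],
    [[0,0,-0.15],[-0.045,-0.263,0.06],1],
    [[0,0,-0.18],[-0.054,-0.316,0.072],1],
    [[0,0,-0.2],[-0.063,-0.37,0.084],1],
    [[0,0,-0.2],[-0.0714,-0.42,0.094],1]
  ]
}}

```text
time_s: 58.2
eef_pos: [0.4435, 0.3227, 0.198]
ee_rot: [3.129, 0.259, -0.006]
ft_force: [0.7, -0.0, -0.4]
gripper_width: 0.0007
finger_force: 0.0
```

Run:
```python
from h import *
go([.444,.322,.098],.165)
C=cam("wrist");im=bot.snapshot("wrist");np.save("C10.npy",C[1])
for d in bot.look_for("wrist","power")[:2]:print(d,w2px("wrist",d["position"],C))
P=[w2px("wrist",p,C)[0] for p in([.5207,.1687,.09],[.5085,.272,.086],[.4825,.3288,.108])];print(np.round(P))
def crop(p,w,h,W,H):
    u,v=[int(x) for x in p];u=min(max(u,w),560-w);v=min(max(v,h),420-h);print(u-w,v-h);return cv2.resize(im[v-h:v+h,u-w:u+w],(W,H),interpolation=2)
cv2.imwrite("pics/w10.png",cv2.hconcat([crop(P[0],50,50,400,400),crop((P[1]+P[2])/2,60,60,400,400)])[:,:,::-1])
```

```text
now [0.4435 0.3227 0.198 ] yaw 0.165 t 58.2 | turn [0.0014 0.0037 0.0004] shift [0.0007 0.0007 0.1   ]
{'position': [0.4892, 0.3281, 0.1111], 'confidence': 0.86} [[284.5123 157.1897]]
[[462. 149.]
 [348. 144.]
 [282. 164.]]
411 99
254 94
```

View pics/w10.png

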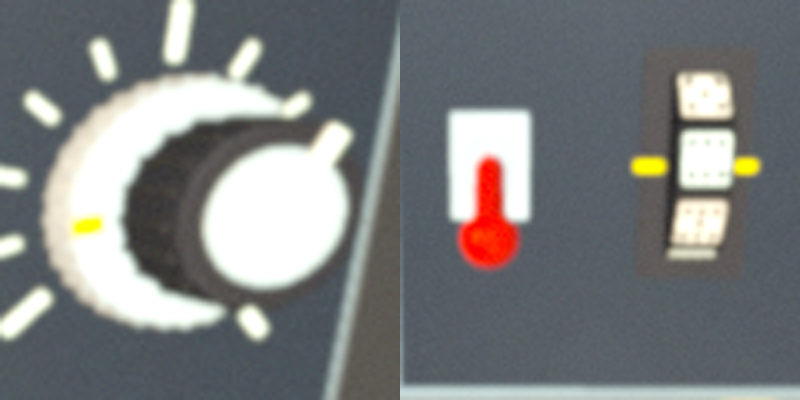

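Run:
```python
from h import *
K=bot.calibration("wrist")["K"]
def ang(C,px,z,cpx=None):
    w=px2w("wrist",px,z,C)[0];c=np.array([.5207,.1687]) if cpx is None else px2w("wrist",cpx,z,C)[0][:2]
    d=w[:2]-c;a=np.arctan2(d[1],d[0])-.165;return w,"r",np.hypot(*d),"knobval",2.356-a
C4=(K,np.load("C4.npy"));C10=(K,np.load("C10.npy"))
f4=lambda x,y:(211+x/5,109+y/5);f10=lambda x,y:(411+x/4,99+y/4)
print("cap centre w",px2w("wrist",[f4(355,330)],.115,C4),px2w("wrist",[f10(275,217)],.115,C10))
print("4 axis",ang(C4,f4(338,240),.115),"\n cap",ang(C4,f4(338,240),.115,f4(355,330)))
print("10 axis",ang(C10,f10(332,147),.115),"\n cap",ang(C10,f10(332,147),.115,f10(275,217)))
# scale marks in 10 : 5,6,7
for n,q in((4,(104,60)),(5,(178,30)),(6,(243,60)),(7,(297,104)),(3,(42,107))):print(n,n*.471,ang(C10,f10(*q),.0705))
print("yellow now",ang(C10,f10(88,226),.087),"red (w4)",ang(C4,f4(197,477),.0705),"yellow(w4)",ang(C4,f4(397,432),.087))
```

```text
cap centre w [[0.5193 0.169  0.115 ]] [[0.5196 0.1684 0.115 ]]
4 axis (array([0.535 , 0.1639, 0.115 ]), 'r', np.float64(0.015066555004421228), 'knobval', np.float64(2.8430918095505096)) 
 cap (array([0.535 , 0.1639, 0.115 ]), 'r', np.float64(0.016508737307535232), 'knobval', np.float64(2.830902445235427))
10 axis (array([0.535 , 0.1618, 0.115 ]), 'r', np.float64(0.015922739971948957), 'knobval', np.float64(2.971199716950143)) 
 cap (array([0.535 , 0.1618, 0.115 ]), 'r', np.float64(0.016846051133082712), 'knobval', np.float64(2.926597135591837))
4 1.884 (array([0.5491, 0.1908, 0.0705]), 'r', np.float64(0.03595332132204854), 'knobval', np.float64(1.8596580361233612))
5 2.355 (array([0.5585, 0.1756, 0.0705]), 'r', np.float64(0.038383509768959836), 'knobval', np.float64(2.3398974367924437))
6 2.8259999999999996 (array([0.5545, 0.1582, 0.0705]), 'r', np.float64(0.035413993785837476), 'knobval', np.float64(2.82226524461429))
7 3.2969999999999997 (array([0.547 , 0.142 , 0.0705]), 'r', np.float64(0.03748359769293582), 'knobval', np.float64(3.3135610105115982))
3 1.4129999999999998 (array([0.5363, 0.2022, 0.0705]), 'r', np.float64(0.036912334482491795), 'knobval', np.float64(1.3853721015221365))
yellow now (array([0.511 , 0.1915, 0.087 ]), 'r', np.float64(0.024727985662119614), 'knobval', np.float64(0.5486952713716255)) red (w4) (array([0.5009, 0.2179, 0.0705]), 'r', np.float64(0.05308290777788367), 'knobval', np.float64(0.5672130517274563)) yellow(w4) (array([0.4926, 0.1734, 0.087 ]), 'r', np.float64(0.028482672684996303), 'knobval', np.float64(-0.45339888231911685))
```

Run:
```python
from h import *
K=bot.calibration("wrist")["K"]
C10=cam("wrist");im=bot.snapshot("wrist");g10=cv2.cvtColor(im,cv2.COLOR_RGB2GRAY)
cv2.imwrite("pics/raw10.png",im[:,:,::-1])
g4=np.zeros((420,560),np.uint8);c=cv2.imread("pics/w4.png",0);g4[109:229,211:351]=cv2.resize(c,(140,120),interpolation=cv2.INTER_AREA)
C4=(K,np.load("C4.npy"))
v=np.arange(2.2,3.6,.01)
for nm,g,C in(("4",g4,C4),("10",g10,C10)):
  for z in(.115,.1165):
    for ctr in((.5207,.1687),(.5195,.1687)):
      prof=0
      for r in(.0155,.0165,.0175,.0185):
        a=2.356-v+.165
        uv=w2px("wrist",np.c_[ctr[0]+r*np.cos(a),ctr[1]+r*np.sin(a),np.full(len(a),z)],C).astype(np.float32)
        prof=prof+cv2.remap(g,uv[:,:1],uv[:,1:],cv2.INTER_LINEAR)[:,0].astype(float)
      w=np.clip(prof-(prof.min()+prof.max())/2,0,None);k=prof.argmax();m=abs(v-v[k])<.35
      print(nm,z,ctr,"max",v[k],"centroid",(v*w)[m].sum()/w[m].sum())
```

```text
4 0.115 (0.5207, 0.1687) max 2.8399999999999865 centroid 2.8184617137648
4 0.115 (0.5195, 0.1687) max 2.7599999999999882 centroid 2.7947005751663347
4 0.1165 (0.5207, 0.1687) max 2.8399999999999865 centroid 2.8203037771536525
4 0.1165 (0.5195, 0.1687) max 2.7599999999999882 centroid 2.796896394859535
10 0.115 (0.5207, 0.1687) max 2.8399999999999865 centroid 2.8928619980323615
10 0.115 (0.5195, 0.1687) max 2.7899999999999876 centroid 2.87025854369387
10 0.1165 (0.5207, 0.1687) max 2.819999999999987 centroid 2.8342295293358992
10 0.1165 (0.5195, 0.1687) max 2.7499999999999885 centroid 2.8120275052636163
```

The knob is on 6 (about 2.83), the ring is at its red line, the wheel is on 6 and the boards are in. Time to push the lever.

Emit:
{"method": "send_rows", "body": {
  "moves": [
    [[0,0,0],[0,0,0.03],1],
    [[0,0,0],[0,0,0.06],1],
    [[0,0,0],[0,0,0.085],1],
    [[0,0,0],[0,0,0.1],1],
    [[0,0,0],[0,0,0.1],1],
    [[0,0,0],[0.01,0,0.1],1],
    [[0,0,0],[0.016,0,0.1],1],
    [[0,0,0],[0.02,0,0.1],1]
  ]
}}

```text
time_s: 59.35
eef_pos: [0.4651, 0.3254, 0.1019]
ee_rot: [-3.13, -0.26, -0.003]
ft_force: [0.1, -0.5, 0.1]
gripper_width: 0.0007
finger_force: 0.0
```

Emit:
{"method": "send_rows", "body": {
  "moves": [
    [[0,0,0],[0.005,0,0],1],
    [[0,0,0],[0.01,0,0],1],
    [[0,0,0],[0.015,0,0],1],
    [[0,0,0],[0.02,0,0],1],
    [[0,0,0],[0.025,0,0],1],
    [[0,0,0],[0.03,0,0],1],
    [[0,0,0],[0.033,0,0],1],
    [[0,0,0],[0.033,0,0],1]
  ]
}}

```text
time_s: 60.35
eef_pos: [0.4966, 0.3303, 0.1007]
ee_rot: [3.13, 0.26, -0.0]
ft_force: [-1.3, -0.0, -0.2]
gripper_width: 0.0005
finger_force: 0.5
```

Run:
```python
from h import *
s=bot.observe();p=s["eef_pos"][:2]-[.5336,.241];y=.165
print(p@[np.cos(y),np.sin(y)],p@[-np.sin(y),np.cos(y)],s["eef_pos"],s["ft_force"])
```

```text
-0.021842220742655755 0.09415794765592776 [0.4966 0.3303 0.1007] [-1.2635 -0.0167 -0.1933]
```

Emit:
{"method": "send_rows", "body": {
  "moves": [
    [[0,0,0],[0.001,0,0],1],
    [[0,0,0],[0.002,0,0],1],
    [[0,0,0],[0.003,0,0],1],
    [[0,0,0],[0.003,0,0],1],
    [[0,0,0],[0.003,0,0],1],
    [[0,0,0],[0.003,0,0],1],
    [[0,0,0],[0.003,0,0],1],
    [[0,0,0],[0.003,0,0],1]
  ]
}}

```text
time_s: 61.35
eef_pos: [0.4977, 0.3306, 0.1005]
ee_rot: [3.13, 0.261, -0.006]
ft_force: [-7.5, -1.6, 2.2]
gripper_width: 0.0006
finger_force: 3.7
```

The force rose to 7.5 N, so the lever is at its stop. Back off and check.

Emit:
{"method": "send_rows", "body": {
  "moves": [
    [[0,0,0],[-0.015,0,0],1],
    [[0,0,0],[-0.035,0,0],1],
    [[0,0,0],[-0.05,0,-0.03],1],
    [[0,0,0],[-0.06,0,-0.07],1],
    [[0,0,0],[-0.06,0,-0.11],1],
    [[0,0,0],[-0.06,0,-0.14],1],
    [[0,0,0],[-0.06,0,-0.14],1],
    [[0,0,0],[-0.06,0,-0.14],1]
  ]
}}

```text
time_s: 62.35
eef_pos: [0.4399, 0.3208, 0.2403]
ee_rot: [3.131, 0.26, 0.0]
ft_force: [-0.4, -0.3, 0.5]
gripper_width: -0.0
finger_force: 0.0
```

Run:
```python
from h import *
K,T=C=cam("wrist");im=bot.snapshot("wrist");cv2.imwrite("pics/end.png",im[:,:,::-1])
hsv=cv2.cvtColor(im,cv2.COLOR_RGB2HSV)
red=cv2.inRange(hsv,(0,150,100),(6,255,255))|cv2.inRange(hsv,(174,150,100),(180,255,255))
n,l,st,ce=cv2.connectedComponentsWithStats(red)
print([(c.round(),s[4],s[:4]) for c,s in zip(ce[1:],st[1:]) if s[4]>40])
y=.165;piv=np.array([.4983,.3317,.078])
for a in(0,.5,.85,1):
    print(a,w2px("wrist",piv+.034*np.array([np.sin(a-.5)*np.cos(y),np.sin(a-.5)*np.sin(y),np.cos(a-.5)]),C))
bot.snapshot("side")
c,s=np.cos(-.034),np.sin(-.034);Rt=np.array([[c,-s],[s,c]])
for d in bot.tip_of("side","board0"):
    q=np.array(d["position"]);print((q[:2]-[.6305,-.0965])@Rt,q[2],round(d["confidence"],2))
```

```text
[(array([383.,  51.]), np.int32(253), array([374,  40,  22,  22], dtype=int32)), (array([280.,  52.]), np.int32(90), array([275,  47,  10,  12], dtype=int32)), (array([279., 125.]), np.int32(230), array([272, 114,  15,  27], dtype=int32)), (array([381., 152.]), np.int32(41), array([377, 149,   8,   6], dtype=int32))]
0 [[280.6988 155.769 ]]
0.5 [[280.7153 139.2732]]
0.85 [[280.7253 126.8656]]
1 [[280.7287 121.9198]]
[0.0013 0.0656] 0.005 0.81
[-0.0001  0.1318] 0.0073 0.79
[ 0.0041 -0.1307] 0.002 0.66
[ 0.0033 -0.0675] 0.0007 0.64
[0.0019 0.003 ] 0.0054 0.56
[-0.0161 -0.4012] -0.0003 0.29
```

```bash
python3 -c "
from cell import bot
print(bot.close_job())"
```

```text
the job is handed in; nothing more can be done
None
```

The job is handed in and, by my last readings, the burn-in setup is complete: all five green boards flat in the tray bays, supply locked on 6, timer on 6, then power switched on; the hand-in reply gave no verdict.

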